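Set the trim guide to its gauge mark and feed the section home

TASK

Set the side guide for the trim section that waits in its mouth: roll the knurled adjuster wheel under a fingertip until the pointer on the moving fence stands opposite the tip of the index on the end stop. Then push the section from behind, along the guide, until it rests against the end stop. Only touch and push: move the fence by its wheel alone, never lift the section, and leave the other things on the bench where they are.

Things in the scene. Friction and masses are not known exactly. Their poses are not given: they have to be found in the camera images.
- guide: Side guide for trim, a fixed fixture 185 x 143 mm. Origin on the bench under it; x along the guide in the feed direction, to the end stop; y left, to the fixed fence; z up. Plate top 12 mm above the bench, from x = -106 to 80 mm. Fixed fence: 20 mm high, inner face at y = 13 mm. Both fences run from x = -30 mm (flared mouth) to the stop at 45 mm: a section at home stands 9 mm out of the mouth.
- fence: The moving fence: steel bar 20 mm high on a slide, with a nut block whose top is 48 mm above the bench and the pointer on its far end. Same axes as the guide; it slides along y only, driven by the wheel's screw, which holds it where it is left. Origin: the guide's origin when the joint wheel reads 0; its inner face is then 37 mm from the fixed fence.
- wheel (a joint): Knurled steel wheel, 47 mm across its ribs, 14 mm wide, on a level axis along the guide's y. Its value (rad) grows as its top is rolled in the guide's -x direction (to the mouth, the robot's side), which closes the fence: 16 mm a turn, about 1.1 mm of fence for 10 mm rolled; range -1.55 to 7.26. Stiff (about 2 N at the rim); stays where it is left.
- wheel_top (a point): Top of the wheel over its ribs, 61 mm above the bench, at x = 10, y = -80 mm of the guide; does not turn. The wheel stands 15 mm proud of the bearings beside it.
- pointer_tip (a point): Tip of the small pointed plate on the far end of the moving fence, lying on the end stop's top, 34 mm above the bench; it points in +x and moves along y with the fence.
- index_tip (a point): Tip of the index, a like pointed plate on a small block clamped on the end stop (brass thumb screw behind), 34 mm above the bench; it points in -x at the pointer's path. Fixed; axes as the guide's. The pointer starts 8 to 20 mm from it on the guide's -y side; level means the same y.
- stop_face (a point): Foot of the end stop's inner face, on the plate's top 12 mm above the bench, on the guide's y = 0; axes as the guide's. The section comes to rest with its far end against this face.
- trim_mid (a point): Middle of the underside of the black ribbed trim section in the guide, 84 mm long (x axis, roughly along the guide), 17 mm wide, 13 mm high, about 30 g, loose. It starts 35 to 48 mm short of the end stop, its near end sticking out of the mouth; at home this point is 42 mm before the stop face. Askew it may bind a little on the way (a few N) and straightens under a further push.
- oil_bottle: White oil bottle with a red spout, 36 mm across, 120 mm high, stands to the left of the guide; bystander. Origin at its foot.
- clip_tub: Red round tub, 78 mm across, 42 mm high, beyond the guide; bystander. Origin under its middle.
- spare_trim: Second black trim section, 86 x 31 x 13 mm over all, lying on the bench to the right of the guide; bystander. Origin under its middle.
Not all that is in view belongs to the job. Leave any turquoise look-alike of the part that bears trim_mid alone.

How it is judged:
By the outcome, as a careful person would: the job done as asked, in the order asked, and still so for the second after the job is handed in, with the robot touching nothing.
It also fails if it takes over 61 s, if anything falls off the work surface, if the arm or the gripper's body presses on something with over 40 N, if the wrist force passes 120 N, or if a joint passes its speed limit or range.

ROBOT

A 6-joint arm with a two-finger parallel gripper is mounted at the origin on a cart in front of the work surface, level with it; the furniture and walls round the work are solid. World frame = base frame: x ahead of the robot, y to its left, z up, the work surface at z = 0. Lengths are in m, angles in rad, forces in N, time in s.
With the tool pointing down it reaches from about 0.4 to 0.825 m from the base axis. Payload 7 kg.
Tool frame: the origin (TCP) lies midway between the tips of the shut fingers; the grasp point (between the pads) lies 19 mm behind it; z points along the fingers, y is the line along which they close (so a half turn about z gives the same grasp; the last joint's range is limited). The gripper opens to 88 mm and grips with 3 to 60 N. Pads are 19 mm wide; open, the fingers measure 130 mm over their backs; the gripper's body (78 mm by 193 mm) begins 47 mm behind the grasp point.
Start: joints at [1.624, 0.359, 0.012, 0, -1.224, -0.288], TCP at [0.157, 0.656, 0.227] pointing down, gripper open.
Joint ranges: [-3.07, 3.07], [-1.43, 2.12], [-1.02, 1.25], [-3.03, 1.67], [-3.05, -0], [-3.03, 3.03]. Speed limits (rad/s): [2.39, 2.39, 3.01, 3.14, 3.14, 3.14].

INTERFACE

Orientations are given as a 3x3 rotation matrix whose columns are the frame's x, y, z axes.
In Python, from cell import arm, viewer, workorder gives the robot as it stands. The module is installed in compiled form; this text tells all that it offers.
- The arm moves only by the tool jog_arm, never from a script. Its argument "moves" is a list of rows, each an object of numbers: "tx", "ty", "tz": the shift along the tool's x, y, z in units of 50 mm (1.0 is 50 mm); "wx", "wy", "wz": the turn, a rotation vector about the tool's x, y, z in units of 8 degrees (1.0 is 8 degrees); "gripper": the opening, from 0 (shut) to 1 (fully open). In form: [{"tx": .., "ty": .., "tz": .., "wx": .., "wy": .., "wz": .., "gripper": ..}, ...]. A call has 1 to 12 rows; each row shifts and turns the commanded pose from where the row before left it, along the tool's axes as they then stand; what a row does not reach is not made up. A row lasts 1/10 s, in which the tool goes at most 50 mm and 8.59 degrees, less where a joint would pass 70% of its speed; a pose out of reach is approached as far as the arm can. A call is refused whole if a number of a shift passes 1 or a number of a turn 1, either way. A call with a gripper value outside its range is refused whole. The fingers move at their own pace and stop on an object; the grip force is fixed at half the most. Time passes only in rows, so rows that do not move let the fingers close. It gives the time, the measured TCP pose, the force, the opening and the grip force at its end, in the units of the state.
- arm.get_obs(): the state, without advancing time (a new reading comes with each control period).
- viewer.grab_frame(name): name is "side" or "top"; returns a dict with "pixels" (384x512x3 uint8, blue, green, red), "camera_matrix" (3x3 intrinsics, pixels), "origin" and "orientation" of the camera in the world. Camera axes: x right, y down, z forward; pixel columns grow to the right and rows downward; lengths in m; the calibration is good to about 2 mm. A picture is of the moment at which its call begins. There is no depth.
- workorder.close_job(): hands the job in; it is judged then, once.
The state is a dict: "time": time; "qpos": joint angles; "qvel": joint speeds; "tau": joint torques, N m; "ee_pos": TCP position; "tool_rot": TCP orientation; "contact_force": force on the tool from outside, world axes, zero at the start; "ft_torque": the same for the moment, N m; "gripper_width": finger opening in m; "grip_force": force on a finger pad.
Only numpy, scipy, OpenCV 4.12 (cv2) and the standard library are available. Lean on these libraries where they do the work, as an engineer would, in place of code of your own. Each camera call takes 0.05 s, during which the arm holds its last target. There are 200 camera calls.

## Working session

There is one attempt and no reset: what is moved stays moved. The work goes in short steps, Python scripts to look and compute and a tool call to move; the robot and the scene stay as the last step left them, time stands still between calls to the robot, and variables do not carry over. Pictures are saved under pics/ and viewed, at most 10 in all, crops included, and the job is handed in when it is done.

Besides the shell and the picture viewer there is one more tool, called after "Emit:" by a JSON object that holds its "api" and its "payload". jog_arm: Moves the arm, as the interface text tells. Its arguments: {"type":"object","properties":{"moves":{"type":"array","items":{"type":"object","properties":{"tx":{"type":"number"},"ty":{"type":"number"},"tz":{"type":"number"},"wx":{"type":"number"},"wy":{"type":"number"},"wz":{"type":"number"},"gripper":{"type":"number"}}}}},"required":["moves"]}

```bash
mkdir -p pics
cat > h.py <<'E'
import numpy as np, cv2
from cell import arm, viewer, workorder
def grab(n,save=None):
    f=viewer.grab_frame(n)
    if save: cv2.imwrite('pics/'+save+'.png',f['pixels'])
    return f
def ray(f,p):
    K=np.array(f['camera_matrix']);R=np.array(f['orientation']);o=np.array(f['origin'])
    d=R@np.linalg.inv(K)@np.array([p[0],p[1],1.]);return o,d/np.linalg.norm(d)
def onz(f,p,z):
    o,d=ray(f,p);return o+d*(z-o[2])/d[2]
def proj(f,X):
    K=np.array(f['camera_matrix']);R=np.array(f['orientation']);o=np.array(f['origin'])
    c=K@(R.T@(np.array(X,float)-o));return c[:2]/c[2]
E
python3 - <<'E'
from h import *
for n in('top','side'):
    f=grab(n,n+'0');print(n,np.round(f['origin'],3),np.round(f['orientation'],3).tolist(),np.round(f['camera_matrix'],1).tolist())
o=arm.get_obs();print(o['time'],o['ee_pos'],np.round(o['tool_rot'],3).tolist())
E
```

```text
top [ 0.42  -0.068  0.967] [[0.016, -0.984, 0.179], [-1.0, -0.013, 0.02], [-0.017, -0.179, -0.984]] [[370.9, 0.0, 253.9], [0.0, 370.9, 192.2], [0.0, 0.0, 1.0]]
side [ 0.327 -0.658  0.657] [[0.908, -0.28, 0.31], [-0.418, -0.594, 0.687], [-0.008, -0.754, -0.657]] [[411.2, 0.0, 249.5], [0.0, 411.2, 188.9], [0.0, 0.0, 1.0]]
0.1 [0.15696696 0.65604387 0.22572237] [[0.973, -0.233, -0.0], [-0.233, -0.973, -0.001], [0.0, 0.001, -1.0]]
```

View pics/top0.png

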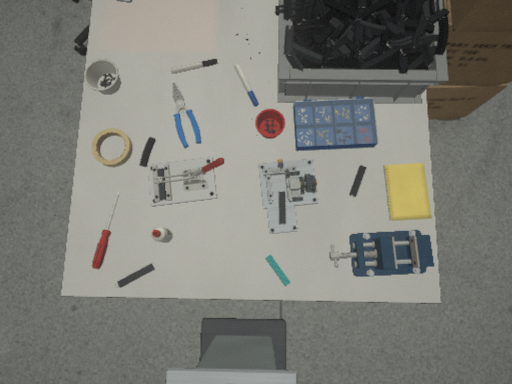

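View pics/side0.png

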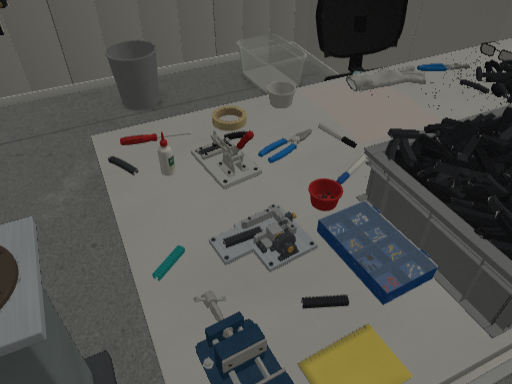

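The top view shows the guide at about (288,195), with its wheel at (308,184), the black trim in its mouth at (282,207) and the end stop with brass screw at (281,162). Things that could be mistaken for the trim:
- turquoise strip at (277,270)
- spare trim at (358,180)
- black strips at (148,152) and (136,275)
- toggle fixture at (182,182)

My choice is the guide's strip at (282,207). I'll check it in close crops.

Run:
```python
import cv2,numpy as np
a=cv2.imread('pics/top0.png')[148:243,250:330];b=cv2.imread('pics/side0.png')[195:275,200:325]
cv2.imwrite('pics/c0.png',cv2.resize(a,None,fx=6,fy=6,interpolation=cv2.INTER_CUBIC))
cv2.imwrite('pics/c1.png',cv2.resize(b,None,fx=6,fy=6,interpolation=cv2.INTER_CUBIC))
```

```text
(no output)
```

View pics/c0.png

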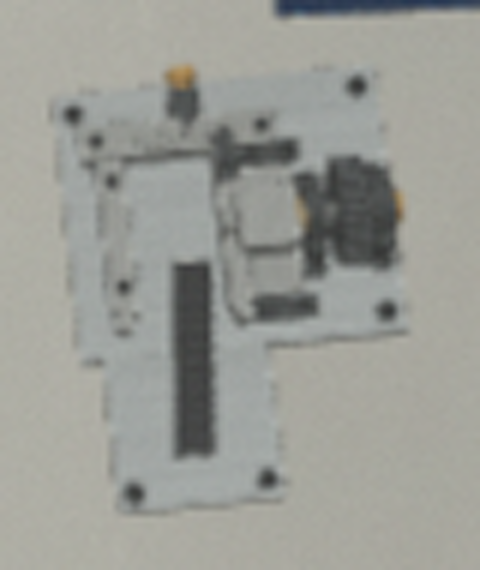

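View pics/c1.png

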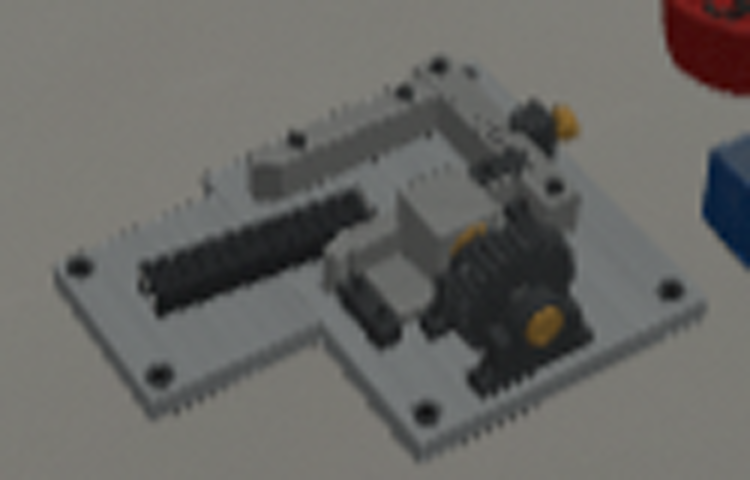

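The crops confirm the choice: c0 shows the trim from about (193,262) to (195,458), the index tip near (185,118) below the brass screw, and the pointer near (222,140). The wheel is at about (362,212). Next I'll measure from these points.

```bash
cat >> h.py <<'E'
from scipy.optimize import least_squares
def cpt(u,v): return (250+(u+.5)/6-.5,148+(v+.5)/6-.5)
def spt(u,v): return (200+(u+.5)/6-.5,195+(v+.5)/6-.5)
E
python3 - <<'E'
from h import *
t=grab('top');s=grab('side')
# (frame, px, gx, gy, gz) None unknown
obs=[]
for u,v,x in[(57,97,.080),(378,67,.080),(118,513,-.106),(283,495,-.106)]: obs.append((t,cpt(u,v),x,None,.012))
obs.append((s,spt(57,270),-.106,None,.012));obs.append((s,spt(155,405),-.106,None,.012));obs.append((s,spt(703,303),.080,None,.012))
obs+= [(t,cpt(131,185),None,.013,.032),(t,cpt(134,280),None,.013,.032),(s,spt(285,180),None,.013,.032),(s,spt(430,120),None,.013,.032)]
obs+= [(t,cpt(362,212),.010,-.080,.055)]
def loc(p,X):
    d=X[:2]-p[:2];c,n=np.cos(p[2]),np.sin(p[2]);return np.array([c*d[0]+n*d[1],-n*d[0]+c*d[1]])
def res(p):
    r=[]
    for f,px,x,y,z in obs:
        l=loc(p,onz(f,px,z))
        if x is not None:r.append(l[0]-x)
        if y is not None:r.append(l[1]-y)
    return np.array(r)*1e3
q=least_squares(res,[.4,-.1,0],loss='soft_l1');p=q.x
print('guide',p.round(4),'res mm',q.fun.round(1));np.save('g.npy',p)
c,n=np.cos(p[2]),np.sin(p[2])
W=lambda x,y,z:np.array([p[0]+c*x-n*y,p[1]+n*x+c*y,z])
print('wheeltop',W(.01,-.08,.061))
for nm,px,z in[('trim far',cpt(193,264),.025),('trim near',cpt(195,456),.025),('index',cpt(185,120),.034),('pointer',cpt(222,132),.034)]:
    X=onz(t,px,z);print(nm,X.round(4),(loc(p,X)*1e3).round(1))
def draw(f,off,fn):
    sc=6;im=cv2.resize(f['pixels'][off[1]:off[3],off[0]:off[2]],None,fx=sc,fy=sc,interpolation=cv2.INTER_CUBIC)
    im=cv2.convertScaleAbs(im,alpha=1.3)
    for P in[(-.106,0,.012),(.08,0,.012),(.045,0,.032),(.045,.013,.032),(-.03,.013,.032),(.01,-.08,.061),(.01,-.087,.061),(.01,-.073,.061),(-.106,-.032,.012)]:
        k=(proj(f,W(*P))-off[:2]+.5)*sc-.5;cv2.drawMarker(im,tuple(int(round(float(a))) for a in k),(0,0,255),0,12,1)
    return im
a=draw(t,(256,155,324,235),'');b=draw(s,(230,195,330,275),'')
h=480;im=np.hstack([cv2.resize(a,(380,447)),cv2.resize(b,(420,336)) if 0 else cv2.copyMakeBorder(cv2.resize(b,(420,336)),0,111,0,0,0)])
cv2.imwrite('pics/d0.png',im)
E
```

```text
guide [ 0.596  -0.1109  0.0963] res mm [-1.   0.6  0.1  2.1  0.1  1.8 -1.6  1.1  3.5 -5.4 -6.1 -2.4  0.3]
wheeltop [ 0.61369245 -0.18953363  0.061     ]
trim far [ 0.5939 -0.1208  0.025 ] [-3.1 -9.7]
trim near [ 0.5113 -0.1219  0.025 ] [-85.4  -2.8]
index [ 0.6552 -0.1167  0.034 ] [ 58.4 -11.5]
pointer [ 0.6501 -0.1326  0.034 ] [ 51.7 -26.8]
```

View pics/d0.png

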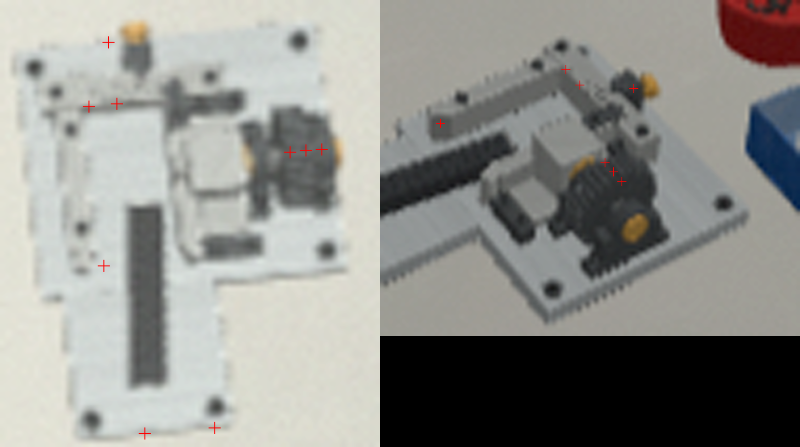

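Emit:
{"api": "jog_arm", "payload": {"moves": [{"gripper": 0, "wz": 1}, {"wz": 1}, {"wz": 1}, {"wz": 1}, {"wz": 1}, {"wz": 1}, {"wz": 1}, {"wz": 1}, {"wz": 1}]}}

```text
schema error: expected keys tx, ty, tz, wx, wy, wz, gripper
```

The overlay shows the fit is within about 2 mm: the plate edges, stop line and wheel-top marker at (305,150) all fall on the fixture. Now I'll turn the tool, then travel.

Emit:
{"api": "jog_arm", "payload": {"moves": [{"tx": 0, "ty": 0, "tz": 0, "wx": 0, "wy": 0, "wz": 1, "gripper": 0}, {"tx": 0, "ty": 0, "tz": 0, "wx": 0, "wy": 0, "wz": 1, "gripper": 0}, {"tx": 0, "ty": 0, "tz": 0, "wx": 0, "wy": 0, "wz": 1, "gripper": 0}, {"tx": 0, "ty": 0, "tz": 0, "wx": 0, "wy": 0, "wz": 1, "gripper": 0}, {"tx": 0, "ty": 0, "tz": 0, "wx": 0, "wy": 0, "wz": 1, "gripper": 0}, {"tx": 0, "ty": 0, "tz": 0, "wx": 0, "wy": 0, "wz": 1, "gripper": 0}, {"tx": 0, "ty": 0, "tz": 0, "wx": 0, "wy": 0, "wz": 1, "gripper": 0}, {"tx": 0, "ty": 0, "tz": 0, "wx": 0, "wy": 0, "wz": 1, "gripper": 0}, {"tx": 0, "ty": 0, "tz": 0, "wx": 0, "wy": 0, "wz": 0.88, "gripper": 0}]}}

```text
time: 1.1
ee_pos: [0.157, 0.6563, 0.2263]
tool_rot: [[0.09, -0.996, -0.0], [-0.996, -0.09, -0.0], [0.0, 0.0, -1.0]]
contact_force: [0.3, 0.2, -0.2]
gripper_width: 0.021
grip_force: 0.0
```

Emit:
{"api": "jog_arm", "payload": {"moves": [{"tx": 0.8, "ty": -0.55, "tz": 0, "wx": 0, "wy": 0, "wz": 0, "gripper": 0}, {"tx": 0.8, "ty": -0.55, "tz": 0, "wx": 0, "wy": 0, "wz": 0, "gripper": 0}, {"tx": 0.8, "ty": -0.55, "tz": 0, "wx": 0, "wy": 0, "wz": 0, "gripper": 0}, {"tx": 0.8, "ty": -0.55, "tz": 0, "wx": 0, "wy": 0, "wz": 0, "gripper": 0}, {"tx": 0.8, "ty": -0.55, "tz": 0, "wx": 0, "wy": 0, "wz": 0, "gripper": 0}, {"tx": 0.8, "ty": -0.55, "tz": 0, "wx": 0, "wy": 0, "wz": 0, "gripper": 0}, {"tx": 0.8, "ty": -0.55, "tz": 0, "wx": 0, "wy": 0, "wz": 0, "gripper": 0}, {"tx": 0.8, "ty": -0.55, "tz": 0, "wx": 0, "wy": 0, "wz": 0, "gripper": 0}, {"tx": 0.8, "ty": -0.55, "tz": 0, "wx": 0, "wy": 0, "wz": 0, "gripper": 0}, {"tx": 0.8, "ty": -0.55, "tz": 0, "wx": 0, "wy": 0, "wz": 0, "gripper": 0}]}}

```text
time: 2.1
ee_pos: [0.47, 0.283, 0.2268]
tool_rot: [[0.096, -0.995, 0.0], [-0.995, -0.096, 0.0], [-0.0, -0.0, -1.0]]
contact_force: [0.5, -0.0, 0.3]
gripper_width: 0.0004
grip_force: 0.0
```

Emit:
{"api": "jog_arm", "payload": {"moves": [{"tx": 0.95, "ty": -0.22, "tz": 0, "wx": 0, "wy": 0, "wz": 0, "gripper": 0}, {"tx": 0.95, "ty": -0.22, "tz": 0, "wx": 0, "wy": 0, "wz": 0, "gripper": 0}, {"tx": 0.95, "ty": -0.22, "tz": 0, "wx": 0, "wy": 0, "wz": 0, "gripper": 0}, {"tx": 0.95, "ty": -0.22, "tz": 0, "wx": 0, "wy": 0, "wz": 0, "gripper": 0}, {"tx": 0.95, "ty": -0.22, "tz": 0, "wx": 0, "wy": 0, "wz": 0, "gripper": 0}, {"tx": 0.95, "ty": -0.22, "tz": 0, "wx": 0, "wy": 0, "wz": 0, "gripper": 0}, {"tx": 0.95, "ty": -0.22, "tz": 0, "wx": 0, "wy": 0, "wz": 0, "gripper": 0}, {"tx": 0.95, "ty": -0.22, "tz": 0, "wx": 0, "wy": 0, "wz": 0, "gripper": 0}, {"tx": 0.95, "ty": -0.22, "tz": 0, "wx": 0, "wy": 0, "wz": 0, "gripper": 0}, {"tx": 0, "ty": 0, "tz": 0, "wx": 0, "wy": 0, "wz": 0, "gripper": 0}]}}

```text
time: 3.1
ee_pos: [0.6093, -0.1363, 0.2255]
tool_rot: [[0.091, -0.996, -0.001], [-0.996, -0.091, -0.001], [0.001, 0.002, -1.0]]
contact_force: [-1.0, 1.8, -1.1]
gripper_width: 0.0003
grip_force: 0.0
```

Emit:
{"api": "jog_arm", "payload": {"moves": [{"tx": 0.52, "ty": -0.06, "tz": 0, "wx": 0, "wy": 0, "wz": 0, "gripper": 0}, {"tx": 0.52, "ty": -0.06, "tz": 0, "wx": 0, "wy": 0, "wz": 0, "gripper": 0}, {"tx": 0, "ty": 0, "tz": 0.8, "wx": 0, "wy": 0, "wz": 0, "gripper": 0}, {"tx": 0, "ty": 0, "tz": 0.8, "wx": 0, "wy": 0, "wz": 0, "gripper": 0}, {"tx": 0, "ty": 0, "tz": 0.8, "wx": 0, "wy": 0, "wz": 0, "gripper": 0}, {"tx": 0, "ty": 0, "tz": 0.5, "wx": 0, "wy": 0, "wz": 0, "gripper": 0}, {"tx": 0, "ty": 0, "tz": 0.1, "wx": 0, "wy": 0, "wz": 0, "gripper": 0}, {"tx": 0, "ty": 0, "tz": 0, "wx": 0, "wy": 0, "wz": 0, "gripper": 0}]}}

```text
time: 3.9
ee_pos: [0.6195, -0.1823, 0.0762]
tool_rot: [[0.096, -0.995, -0.002], [-0.995, -0.096, -0.0], [0.0, 0.002, -1.0]]
contact_force: [0.5, 0.5, -0.1]
gripper_width: 0.0001
grip_force: 0.0
```

Emit:
{"api": "jog_arm", "payload": {"moves": [{"tx": 0, "ty": 0, "tz": 0.04, "wx": 0, "wy": 0, "wz": 0, "gripper": 0}, {"tx": 0, "ty": 0, "tz": 0.04, "wx": 0, "wy": 0, "wz": 0, "gripper": 0}, {"tx": 0, "ty": 0, "tz": 0, "wx": 0, "wy": 0, "wz": 0, "gripper": 0}]}}

```text
time: 4.2
ee_pos: [0.6202, -0.1825, 0.0737]
tool_rot: [[0.096, -0.995, 0.002], [-0.995, -0.096, -0.0], [0.0, -0.002, -1.0]]
contact_force: [-0.1, -0.7, 0.7]
gripper_width: 0.0003
grip_force: 0.0
```

Emit:
{"api": "jog_arm", "payload": {"moves": [{"tx": 0.1, "ty": 0, "tz": 0.1, "wx": 0, "wy": 0, "wz": 0, "gripper": 0}, {"tx": 0, "ty": 0, "tz": 0.1, "wx": 0, "wy": 0, "wz": 0, "gripper": 0}, {"tx": 0, "ty": 0, "tz": 0.02, "wx": 0, "wy": 0, "wz": 0, "gripper": 0}, {"tx": 0, "ty": 0, "tz": 0, "wx": 0, "wy": 0, "wz": 0, "gripper": 0}]}}

```text
time: 4.6
ee_pos: [0.62, -0.1877, 0.0613]
tool_rot: [[0.096, -0.995, -0.001], [-0.995, -0.096, -0.0], [0.0, 0.001, -1.0]]
contact_force: [-0.2, -0.5, -0.1]
gripper_width: 0.0006
grip_force: 0.0
```

Emit:
{"api": "jog_arm", "payload": {"moves": [{"tx": 0, "ty": 0, "tz": 0.04, "wx": 0, "wy": 0, "wz": 0, "gripper": 0}, {"tx": 0, "ty": 0, "tz": 0, "wx": 0, "wy": 0, "wz": 0, "gripper": 0}]}}

```text
time: 4.8
ee_pos: [0.6211, -0.1876, 0.0608]
tool_rot: [[0.097, -0.995, 0.002], [-0.995, -0.097, -0.001], [0.001, -0.002, -1.0]]
contact_force: [-0.8, 0.7, 7.7]
gripper_width: 0.0003
grip_force: 3.5
```

Emit:
{"api": "jog_arm", "payload": {"moves": [{"tx": 0, "ty": 0, "tz": 0.02, "wx": 0, "wy": 0, "wz": 0, "gripper": 0}, {"tx": 0, "ty": 0.1, "tz": 0, "wx": 0, "wy": 0, "wz": 0, "gripper": 0}, {"tx": 0, "ty": 0.1, "tz": 0, "wx": 0, "wy": 0, "wz": 0, "gripper": 0}]}}

```text
time: 5.1
ee_pos: [0.6134, -0.1885, 0.0609]
tool_rot: [[0.097, -0.995, 0.006], [-0.995, -0.097, -0.001], [0.002, -0.006, -1.0]]
contact_force: [2.6, -0.2, 8.5]
gripper_width: 0.0003
grip_force: 4.0
```

Emit:
{"api": "jog_arm", "payload": {"moves": [{"tx": 0, "ty": 0.1, "tz": 0, "wx": 0, "wy": 0, "wz": 0, "gripper": 0}, {"tx": 0, "ty": 0.1, "tz": 0, "wx": 0, "wy": 0, "wz": 0, "gripper": 0}]}}

```text
time: 5.3
ee_pos: [0.6031, -0.1896, 0.0606]
tool_rot: [[0.097, -0.995, 0.006], [-0.995, -0.097, -0.001], [0.002, -0.006, -1.0]]
contact_force: [2.6, -0.8, 6.8]
gripper_width: 0.0002
grip_force: 2.9
```

Emit:
{"api": "jog_arm", "payload": {"moves": [{"tx": 0, "ty": 0.1, "tz": 0, "wx": 0, "wy": 0, "wz": 0, "gripper": 0}, {"tx": 0, "ty": 0, "tz": -0.16, "wx": 0, "wy": 0, "wz": 0, "gripper": 0}, {"tx": 0, "ty": -0.6, "tz": 0, "wx": 0, "wy": 0, "wz": 0, "gripper": 0}, {"tx": 0, "ty": 0, "tz": 0, "wx": 0, "wy": 0, "wz": 0, "gripper": 0}, {"tx": 0, "ty": 0, "tz": 0.1, "wx": 0, "wy": 0, "wz": 0, "gripper": 0}, {"tx": 0, "ty": 0, "tz": 0.06, "wx": 0, "wy": 0, "wz": 0, "gripper": 0}, {"tx": 0, "ty": 0, "tz": 0.02, "wx": 0, "wy": 0, "wz": 0, "gripper": 0}, {"tx": 0, "ty": 0.1, "tz": 0, "wx": 0, "wy": 0, "wz": 0, "gripper": 0}]}}

```text
time: 6.1
ee_pos: [0.6236, -0.1873, 0.0604]
tool_rot: [[0.098, -0.995, 0.007], [-0.995, -0.098, -0.001], [0.002, -0.007, -1.0]]
contact_force: [2.6, 4.6, 15.0]
gripper_width: 0.0007
grip_force: 7.1
```

Emit:
{"api": "jog_arm", "payload": {"moves": [{"tx": 0, "ty": 0.1, "tz": 0, "wx": 0, "wy": 0, "wz": 0, "gripper": 0}, {"tx": 0, "ty": 0.1, "tz": 0, "wx": 0, "wy": 0, "wz": 0, "gripper": 0}, {"tx": 0, "ty": 0.1, "tz": 0, "wx": 0, "wy": 0, "wz": 0, "gripper": 0}, {"tx": 0, "ty": 0.1, "tz": 0, "wx": 0, "wy": 0, "wz": 0, "gripper": 0}, {"tx": 0, "ty": 0.1, "tz": 0, "wx": 0, "wy": 0, "wz": 0, "gripper": 0}]}}

```text
time: 6.6
ee_pos: [0.5971, -0.1903, 0.0597]
tool_rot: [[0.097, -0.995, 0.005], [-0.995, -0.097, -0.001], [0.001, -0.005, -1.0]]
contact_force: [1.3, -1.3, 4.5]
gripper_width: 0.0002
grip_force: 2.1
```

Run:
```python
from h import *
t=grab('top','t1');s=grab('side','s1')
b=cv2.imread('pics/side0.png')
A=np.hstack([cv2.resize(x[205:255,262:312],None,fx=8,fy=8,interpolation=cv2.INTER_CUBIC) for x in(b,s['pixels'])])
cv2.imwrite('pics/e1.png',cv2.convertScaleAbs(A,alpha=1.4))
```

```text
(no output)
```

View pics/e1.png

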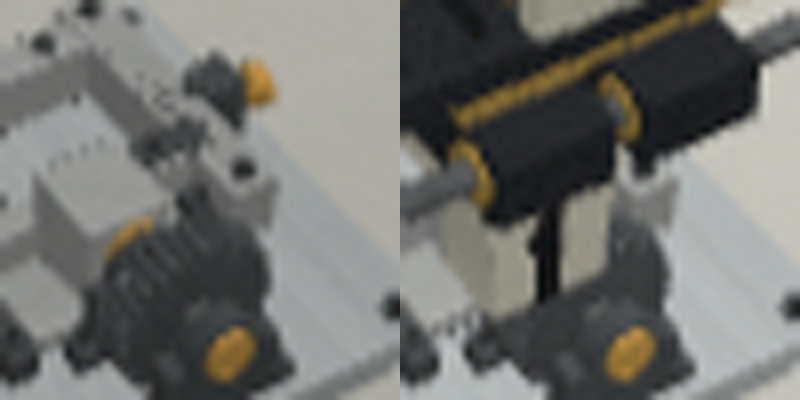

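The gripper hides the pointer at about (150,150) in this crop. I'll make one more stroke, then pull clear and look.

Emit:
{"api": "jog_arm", "payload": {"moves": [{"tx": 0, "ty": 0, "tz": -0.16, "wx": 0, "wy": 0, "wz": 0, "gripper": 0}, {"tx": 0, "ty": -0.6, "tz": 0, "wx": 0, "wy": 0, "wz": 0, "gripper": 0}, {"tx": 0, "ty": 0, "tz": 0, "wx": 0, "wy": 0, "wz": 0, "gripper": 0}, {"tx": 0, "ty": 0, "tz": 0.1, "wx": 0, "wy": 0, "wz": 0, "gripper": 0}, {"tx": 0, "ty": 0, "tz": 0.06, "wx": 0, "wy": 0, "wz": 0, "gripper": 0}, {"tx": 0, "ty": 0.1, "tz": 0.02, "wx": 0, "wy": 0, "wz": 0, "gripper": 0}, {"tx": 0, "ty": 0.1, "tz": 0, "wx": 0, "wy": 0, "wz": 0, "gripper": 0}, {"tx": 0, "ty": 0.1, "tz": 0, "wx": 0, "wy": 0, "wz": 0, "gripper": 0}, {"tx": 0, "ty": 0.1, "tz": 0, "wx": 0, "wy": 0, "wz": 0, "gripper": 0}, {"tx": 0, "ty": 0.1, "tz": 0, "wx": 0, "wy": 0, "wz": 0, "gripper": 0}, {"tx": 0, "ty": 0.1, "tz": 0, "wx": 0, "wy": 0, "wz": 0, "gripper": 0}]}}

```text
time: 7.8
ee_pos: [0.5969, -0.1904, 0.0589]
tool_rot: [[0.097, -0.995, 0.005], [-0.995, -0.097, -0.001], [0.002, -0.005, -1.0]]
contact_force: [-0.5, -0.1, 11.0]
gripper_width: 0.0009
grip_force: 5.3
```

Emit:
{"api": "jog_arm", "payload": {"moves": [{"tx": 0, "ty": 0, "tz": -0.3, "wx": 0, "wy": 0, "wz": 0, "gripper": 0}, {"tx": 0.3, "ty": 0.6, "tz": -0.5, "wx": 0, "wy": 0, "wz": 0, "gripper": 0}, {"tx": 0.5, "ty": 0.8, "tz": 0, "wx": 0, "wy": 0, "wz": 0, "gripper": 0}, {"tx": 0.5, "ty": 0.8, "tz": 0, "wx": 0, "wy": 0, "wz": 0, "gripper": 0}, {"tx": 0.5, "ty": 0.8, "tz": 0, "wx": 0, "wy": 0, "wz": 0, "gripper": 0}, {"tx": 0, "ty": 0, "tz": 0, "wx": 0, "wy": 0, "wz": 0, "gripper": 0}]}}

```text
time: 8.4
ee_pos: [0.4486, -0.2953, 0.0959]
tool_rot: [[0.092, -0.996, -0.003], [-0.996, -0.092, 0.002], [-0.002, 0.003, -1.0]]
contact_force: [0.2, -0.7, -0.3]
gripper_width: 0.0005
grip_force: 0.0
```

Run:
```python
from h import *
t=grab('top','t2');s=grab('side','s2')
a0=cv2.imread('pics/top0.png');b0=cv2.imread('pics/side0.png')
ct=lambda x:cv2.resize(x[158:183,262:302],(400,250),interpolation=cv2.INTER_CUBIC)
cs=lambda x:cv2.resize(x[205:235,265:305],(400,300),interpolation=cv2.INTER_CUBIC)
A=np.vstack([np.hstack([ct(a0),ct(t['pixels'])]),np.hstack([cs(b0),cs(s['pixels'])])])
cv2.imwrite('pics/e2.png',cv2.convertScaleAbs(A,alpha=1.5))
```

```text
(no output)
```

View pics/e2.png

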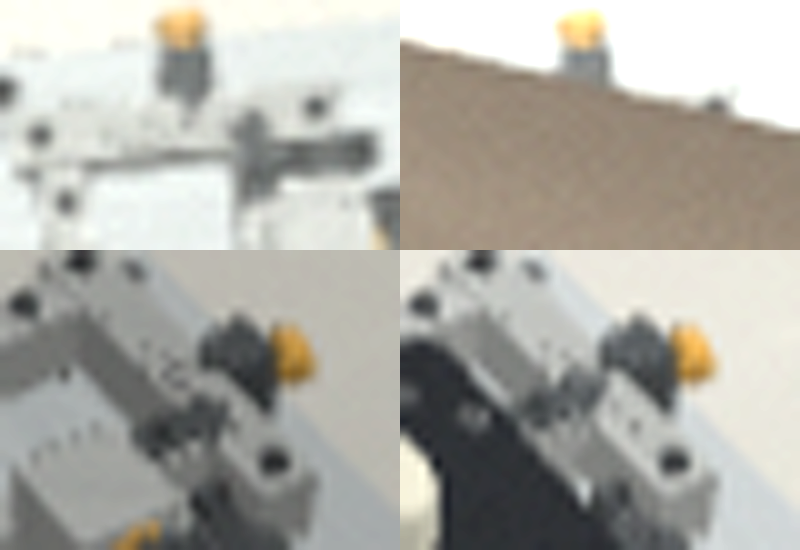

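The top crop at start gives the index tip at (188,120) and the pointer tip at (248,115) at 10x, so about 6 px or 15 mm apart. The side crop shows the pointer moved about 9 mm. Roughly 6 mm remain, so I'll roll about 45 mm and then look from farther off.

Emit:
{"api": "jog_arm", "payload": {"moves": [{"tx": -0.36, "ty": -0.72, "tz": 0, "wx": 0, "wy": 0, "wz": 0, "gripper": 0}, {"tx": -0.36, "ty": -0.72, "tz": 0, "wx": 0, "wy": 0, "wz": 0, "gripper": 0}, {"tx": -0.36, "ty": -0.72, "tz": 0, "wx": 0, "wy": 0, "wz": 0, "gripper": 0}, {"tx": -0.36, "ty": -0.72, "tz": 0, "wx": 0, "wy": 0, "wz": 0, "gripper": 0}, {"tx": -0.36, "ty": -0.72, "tz": 0, "wx": 0, "wy": 0, "wz": 0, "gripper": 0}, {"tx": 0, "ty": 0, "tz": 0.32, "wx": 0, "wy": 0, "wz": 0, "gripper": 0}, {"tx": 0, "ty": 0, "tz": 0.32, "wx": 0, "wy": 0, "wz": 0, "gripper": 0}, {"tx": 0, "ty": 0, "tz": 0, "wx": 0, "wy": 0, "wz": 0, "gripper": 0}]}}

```text
time: 9.3
ee_pos: [0.6245, -0.1856, 0.0619]
tool_rot: [[0.097, -0.995, -0.004], [-0.995, -0.097, 0.0], [-0.001, 0.004, -1.0]]
contact_force: [-0.0, -0.2, -1.2]
gripper_width: 0.0004
grip_force: 0.0
```

Emit:
{"api": "jog_arm", "payload": {"moves": [{"tx": 0, "ty": 0, "tz": 0.08, "wx": 0, "wy": 0, "wz": 0, "gripper": 0}, {"tx": 0, "ty": 0.1, "tz": 0, "wx": 0, "wy": 0, "wz": 0, "gripper": 0}, {"tx": 0, "ty": 0.1, "tz": 0, "wx": 0, "wy": 0, "wz": 0, "gripper": 0}, {"tx": 0, "ty": 0.1, "tz": 0, "wx": 0, "wy": 0, "wz": 0, "gripper": 0}, {"tx": 0, "ty": 0.1, "tz": 0, "wx": 0, "wy": 0, "wz": 0, "gripper": 0}, {"tx": 0, "ty": 0.1, "tz": 0, "wx": 0, "wy": 0, "wz": 0, "gripper": 0}]}}

```text
time: 9.9
ee_pos: [0.5998, -0.1896, 0.0609]
tool_rot: [[0.096, -0.995, 0.0], [-0.995, -0.096, -0.0], [0.0, -0.0, -1.0]]
contact_force: [-0.2, -0.5, 0.3]
gripper_width: -0.0
grip_force: 0.0
```

Emit:
{"api": "jog_arm", "payload": {"moves": [{"tx": 0, "ty": 0, "tz": -0.16, "wx": 0, "wy": 0, "wz": 0, "gripper": 0}, {"tx": 0, "ty": -0.5, "tz": 0, "wx": 0, "wy": 0, "wz": 0, "gripper": 0}, {"tx": 0, "ty": 0, "tz": 0, "wx": 0, "wy": 0, "wz": 0, "gripper": 0}, {"tx": 0, "ty": 0, "tz": 0.1, "wx": 0, "wy": 0, "wz": 0, "gripper": 0}, {"tx": 0, "ty": 0, "tz": 0.06, "wx": 0, "wy": 0, "wz": 0, "gripper": 0}, {"tx": 0, "ty": 0.1, "tz": 0.02, "wx": 0, "wy": 0, "wz": 0, "gripper": 0}, {"tx": 0, "ty": 0.1, "tz": 0, "wx": 0, "wy": 0, "wz": 0, "gripper": 0}, {"tx": 0, "ty": 0.1, "tz": 0, "wx": 0, "wy": 0, "wz": 0, "gripper": 0}, {"tx": 0, "ty": 0, "tz": 0, "wx": 0, "wy": 0, "wz": 0, "gripper": 0}]}}

```text
time: 10.8
ee_pos: [0.6109, -0.1887, 0.0609]
tool_rot: [[0.096, -0.995, 0.003], [-0.995, -0.096, -0.001], [0.001, -0.003, -1.0]]
contact_force: [1.1, 0.5, 6.2]
gripper_width: 0.0003
grip_force: 3.1
```

Emit:
{"api": "jog_arm", "payload": {"moves": [{"tx": 0, "ty": 0, "tz": -0.3, "wx": 0, "wy": 0, "wz": 0, "gripper": 0}, {"tx": 0.4, "ty": 0.4, "tz": -0.5, "wx": 0, "wy": 0, "wz": 0, "gripper": 0}, {"tx": 0.9, "ty": 0.4, "tz": 0, "wx": 0, "wy": 0, "wz": 0, "gripper": 0}, {"tx": 0.9, "ty": 0.4, "tz": 0, "wx": 0, "wy": 0, "wz": 0, "gripper": 0}, {"tx": 0.9, "ty": 0.4, "tz": 0, "wx": 0, "wy": 0, "wz": 0, "gripper": 0}, {"tx": 0.9, "ty": 0.4, "tz": 0, "wx": 0, "wy": 0, "wz": 0, "gripper": 0}, {"tx": 0, "ty": 0, "tz": 0, "wx": 0, "wy": 0, "wz": 0, "gripper": 0}]}}

```text
time: 11.5
ee_pos: [0.5265, -0.4017, 0.0988]
tool_rot: [[0.091, -0.996, -0.002], [-0.996, -0.091, 0.0], [-0.0, 0.002, -1.0]]
contact_force: [-0.2, 0.8, -0.6]
gripper_width: 0.0008
grip_force: 0.0
```

Run:
```python
from h import *
fs=[grab('top') for _ in range(4)];gs=[grab('side') for _ in range(4)]
t=np.mean([f['pixels'] for f in fs],0).astype(np.uint8);s=np.mean([f['pixels'] for f in gs],0).astype(np.uint8)
cv2.imwrite('pics/t3.png',t);cv2.imwrite('pics/s3.png',s)
ct=lambda x:cv2.resize(x[160:180,262:302],(800,400)[:2],interpolation=cv2.INTER_CUBIC)
cs=lambda x:cv2.resize(x[212:232,272:312],(400,200),interpolation=cv2.INTER_CUBIC)
full=cv2.resize(t[120:240,200:440],(400,200))
A=np.vstack([cv2.convertScaleAbs(ct(t),alpha=1.3),np.hstack([cv2.convertScaleAbs(cs(s),alpha=1.5),full])])
cv2.imwrite('pics/e3.png',A)
```

```text
(no output)
```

View pics/e3.png

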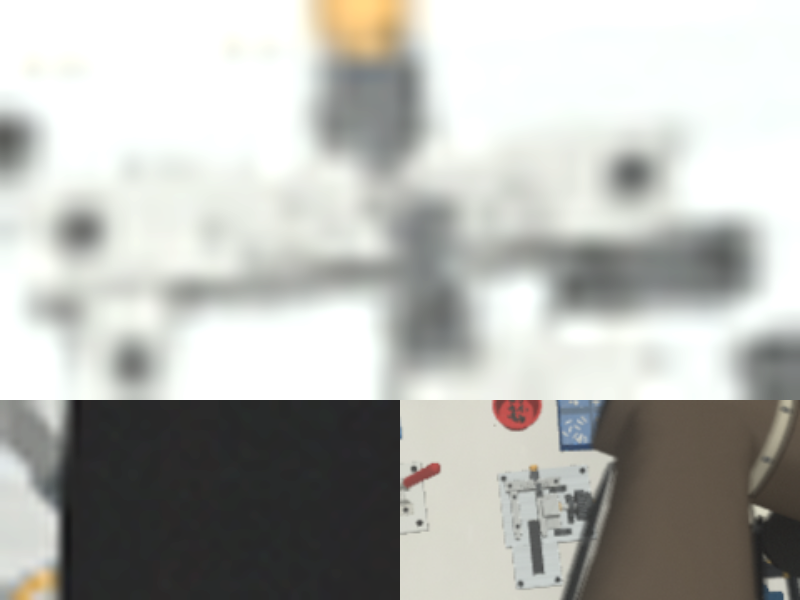

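The top view is clear now. In the 20x crop the index block is centred near (367,110) with its tip near (377,180), and the pointer is at about (430,200). The gap is still 2.5 px, so one stroke slipped. I'll read the pixel values directly.

Run:
```python
from h import *
t=cv2.imread('pics/t3.png',0);t0=cv2.imread('pics/top0.png',0)
print('cols 274..293')
for r in range(163,178): print(r,t[r,274:294].tolist(),'|',t0[r,274:294].tolist())
f=grab('top');p=np.load('g.npy');c,n=np.cos(p[2]),np.sin(p[2])
W=lambda x,y,z:np.array([p[0]+c*x-n*y,p[1]+n*x+c*y,z])
a=proj(f,W(.055,-.015,.034));print(a,proj(f,W(.065,-.015,.034))-a,proj(f,W(.055,-.005,.034))-a)
```

```text
cols 274..293
163 [201, 200, 201, 177, 127, 102, 101, 101, 106, 173, 200, 200, 198, 199, 198, 199, 197, 197, 197, 198] | [161, 163, 161, 143, 102, 82, 83, 82, 85, 139, 160, 159, 158, 161, 160, 160, 158, 160, 158, 159]
164 [203, 202, 201, 176, 125, 101, 103, 102, 98, 169, 198, 198, 198, 198, 196, 196, 197, 196, 195, 195] | [165, 165, 163, 141, 100, 82, 82, 83, 78, 136, 159, 160, 161, 159, 159, 158, 160, 159, 159, 160]
165 [201, 200, 200, 162, 115, 105, 103, 103, 101, 162, 194, 197, 197, 197, 197, 197, 195, 195, 195, 194] | [162, 162, 162, 130, 90, 82, 83, 81, 83, 130, 154, 161, 160, 159, 158, 159, 159, 159, 158, 157]
166 [199, 200, 198, 166, 112, 109, 109, 101, 102, 156, 189, 201, 196, 193, 190, 188, 187, 185, 185, 179] | [162, 161, 161, 133, 88, 85, 85, 81, 81, 127, 152, 162, 160, 154, 153, 153, 150, 149, 148, 144]
167 [196, 202, 200, 181, 141, 135, 117, 105, 126, 179, 190, 196, 190, 181, 181, 182, 179, 180, 168, 148] | [156, 162, 161, 143, 114, 109, 93, 83, 99, 144, 153, 158, 153, 146, 145, 147, 147, 144, 137, 120]
168 [187, 200, 193, 183, 183, 173, 138, 126, 161, 178, 180, 179, 178
[... 1326 characters left out ...]
, 70, 72, 80]
175 [172, 171, 180, 186, 195, 199, 186, 143, 106, 87, 91, 137, 182, 197, 198, 151, 128, 128, 123, 132] | [138, 138, 143, 147, 157, 162, 160, 161, 161, 162, 149, 111, 79, 67, 71, 76, 100, 105, 99, 103]
176 [201, 201, 201, 201, 202, 203, 193, 141, 97, 92, 95, 133, 179, 192, 191, 175, 194, 196, 186, 191] | [163, 160, 164, 163, 163, 164, 164, 164, 165, 164, 158, 117, 79, 80, 77, 96, 149, 159, 150, 148]
177 [204, 203, 204, 204, 203, 202, 202, 152, 107, 106, 110, 128, 168, 185, 185, 183, 183, 185, 184, 187] | [165, 167, 164, 164, 164, 164, 164, 159, 163, 161, 163, 120, 84, 92, 95, 114, 140, 150, 150, 148]
[281.90023298 168.73435019] [-0.36146101 -3.74385824] [-3.85866798  0.31704796]
```

Index tip is at column 280.6 and the pointer axis at 282.5–283.0 on the same row, so 4.9–6.2 mm remain. I'll return, press firmly, check the force, and roll about 42 mm.

Emit:
{"api": "jog_arm", "payload": {"moves": [{"tx": -0.82, "ty": -0.48, "tz": 0, "wx": 0, "wy": 0, "wz": 0, "gripper": 0}, {"tx": -0.82, "ty": -0.48, "tz": 0, "wx": 0, "wy": 0, "wz": 0, "gripper": 0}, {"tx": -0.82, "ty": -0.48, "tz": 0, "wx": 0, "wy": 0, "wz": 0, "gripper": 0}, {"tx": -0.82, "ty": -0.48, "tz": 0, "wx": 0, "wy": 0, "wz": 0, "gripper": 0}, {"tx": -0.8, "ty": -0.48, "tz": 0, "wx": 0, "wy": 0, "wz": 0, "gripper": 0}, {"tx": 0, "ty": 0, "tz": 0.35, "wx": 0, "wy": 0, "wz": 0, "gripper": 0}, {"tx": 0, "ty": 0, "tz": 0.35, "wx": 0, "wy": 0, "wz": 0, "gripper": 0}, {"tx": 0, "ty": 0, "tz": 0.08, "wx": 0, "wy": 0, "wz": 0, "gripper": 0}, {"tx": 0, "ty": 0, "tz": 0, "wx": 0, "wy": 0, "wz": 0, "gripper": 0}]}}

```text
time: 12.85
ee_pos: [0.6303, -0.1816, 0.0608]
tool_rot: [[0.097, -0.995, 0.0], [-0.995, -0.097, 0.0], [-0.0, -0.0, -1.0]]
contact_force: [-0.4, 0.1, 0.2]
gripper_width: 0.0004
grip_force: 0.0
```

Emit:
{"api": "jog_arm", "payload": {"moves": [{"tx": 0.1, "ty": 0.06, "tz": 0.02, "wx": 0, "wy": 0, "wz": 0, "gripper": 0}, {"tx": 0, "ty": 0, "tz": 0.03, "wx": 0, "wy": 0, "wz": 0, "gripper": 0}]}}

```text
time: 13.05
ee_pos: [0.6283, -0.188, 0.06]
tool_rot: [[0.096, -0.995, 0.003], [-0.995, -0.096, -0.0], [0.0, -0.003, -1.0]]
contact_force: [-1.6, 6.6, 17.1]
gripper_width: 0.0002
grip_force: 8.7
```

Now 17 N of press. I'll roll 30 mm.

Emit:
{"api": "jog_arm", "payload": {"moves": [{"tx": 0, "ty": 0.1, "tz": 0, "wx": 0, "wy": 0, "wz": 0, "gripper": 0}, {"tx": 0, "ty": 0.1, "tz": 0, "wx": 0, "wy": 0, "wz": 0, "gripper": 0}, {"tx": 0, "ty": 0.1, "tz": 0, "wx": 0, "wy": 0, "wz": 0, "gripper": 0}]}}

```text
time: 13.35
ee_pos: [0.6152, -0.1896, 0.0609]
tool_rot: [[0.097, -0.995, 0.007], [-0.995, -0.097, -0.001], [0.001, -0.007, -1.0]]
contact_force: [2.4, 3.0, 9.6]
gripper_width: 0.0003
grip_force: 5.1
```

Emit:
{"api": "jog_arm", "payload": {"moves": [{"tx": 0, "ty": 0.1, "tz": 0, "wx": 0, "wy": 0, "wz": 0, "gripper": 0}, {"tx": 0, "ty": 0.1, "tz": 0, "wx": 0, "wy": 0, "wz": 0, "gripper": 0}]}}

```text
time: 13.55
ee_pos: [0.6046, -0.1909, 0.0604]
tool_rot: [[0.096, -0.995, 0.006], [-0.995, -0.096, -0.001], [0.001, -0.006, -1.0]]
contact_force: [3.7, 0.4, 7.7]
gripper_width: 0.0006
grip_force: 3.3
```

Emit:
{"api": "jog_arm", "payload": {"moves": [{"tx": 0, "ty": 0, "tz": -0.16, "wx": 0, "wy": 0, "wz": 0, "gripper": 0}, {"tx": 0, "ty": -0.4, "tz": 0, "wx": 0, "wy": 0, "wz": 0, "gripper": 0}, {"tx": 0, "ty": 0, "tz": 0, "wx": 0, "wy": 0, "wz": 0, "gripper": 0}, {"tx": 0, "ty": 0, "tz": 0.1, "wx": 0, "wy": 0, "wz": 0, "gripper": 0}, {"tx": 0, "ty": 0, "tz": 0.06, "wx": 0, "wy": 0, "wz": 0, "gripper": 0}]}}

```text
time: 14.05
ee_pos: [0.6233, -0.1887, 0.06]
tool_rot: [[0.097, -0.995, 0.002], [-0.995, -0.097, -0.001], [0.001, -0.002, -1.0]]
contact_force: [-3.1, 6.8, 28.2]
gripper_width: 0.0003
grip_force: 13.5
```

Emit:
{"api": "jog_arm", "payload": {"moves": [{"tx": 0, "ty": 0.1, "tz": -0.01, "wx": 0, "wy": 0, "wz": 0, "gripper": 0}, {"tx": 0, "ty": 0.1, "tz": 0, "wx": 0, "wy": 0, "wz": 0, "gripper": 0}, {"tx": 0, "ty": 0.1, "tz": 0, "wx": 0, "wy": 0, "wz": 0, "gripper": 0}, {"tx": 0, "ty": 0, "tz": 0, "wx": 0, "wy": 0, "wz": 0, "gripper": 0}]}}

```text
time: 14.45
ee_pos: [0.6084, -0.1903, 0.0606]
tool_rot: [[0.097, -0.995, 0.004], [-0.995, -0.097, -0.001], [0.001, -0.004, -1.0]]
contact_force: [-0.2, 0.0, 10.7]
gripper_width: 0.0003
grip_force: 5.4
```

Emit:
{"api": "jog_arm", "payload": {"moves": [{"tx": 0, "ty": 0, "tz": -0.3, "wx": 0, "wy": 0, "wz": 0, "gripper": 0}, {"tx": 0.4, "ty": 0.4, "tz": -0.5, "wx": 0, "wy": 0, "wz": 0, "gripper": 0}, {"tx": 0.9, "ty": 0.4, "tz": 0, "wx": 0, "wy": 0, "wz": 0, "gripper": 0}, {"tx": 0.9, "ty": 0.4, "tz": 0, "wx": 0, "wy": 0, "wz": 0, "gripper": 0}, {"tx": 0.9, "ty": 0.4, "tz": 0, "wx": 0, "wy": 0, "wz": 0, "gripper": 0}, {"tx": 0.9, "ty": 0.4, "tz": 0, "wx": 0, "wy": 0, "wz": 0, "gripper": 0}, {"tx": 0, "ty": 0, "tz": 0, "wx": 0, "wy": 0, "wz": 0, "gripper": 0}]}}

```text
time: 15.15
ee_pos: [0.5234, -0.403, 0.0976]
tool_rot: [[0.09, -0.996, -0.002], [-0.996, -0.09, 0.0], [-0.0, 0.002, -1.0]]
contact_force: [-0.5, 0.8, -0.2]
gripper_width: 0.0
grip_force: 0.0
```

Run:
```python
from h import *
fs=[grab('top') for _ in range(4)]
t=np.mean([f['pixels'] for f in fs],0).astype(np.uint8);cv2.imwrite('pics/t4.png',t)
g=cv2.cvtColor(t,cv2.COLOR_BGR2GRAY)
print('cols 274..293')
for r in range(164,180): print(r,g[r,274:290].tolist())
```

```text
cols 274..293
164 [203, 202, 201, 176, 125, 101, 102, 102, 99, 169, 198, 198, 198, 198, 198, 198]
165 [201, 199, 200, 162, 115, 104, 103, 102, 101, 162, 194, 197, 197, 197, 196, 196]
166 [199, 199, 198, 166, 112, 109, 108, 102, 103, 157, 190, 201, 196, 192, 191, 187]
167 [196, 201, 198, 180, 142, 134, 119, 105, 124, 180, 191, 196, 190, 181, 181, 181]
168 [187, 200, 193, 183, 183, 173, 139, 124, 164, 180, 179, 178, 179, 173, 174, 178]
169 [183, 182, 177, 178, 182, 180, 157, 138, 160, 176, 173, 174, 172, 160, 164, 174]
170 [183, 182, 169, 173, 175, 174, 137, 104, 132, 167, 154, 164, 159, 168, 161, 168]
171 [177, 179, 178, 179, 169, 157, 125, 102, 103, 158, 156, 161, 157, 159, 149, 155]
172 [164, 167, 161, 163, 170, 143, 111, 99, 102, 145, 160, 148, 136, 124, 115, 109]
173 [151, 145, 142, 133, 120, 104, 98, 103, 101, 107, 122, 135, 139, 143, 147, 124]
174 [131, 132, 136, 139, 145, 122, 102, 98, 97, 120, 156, 178, 184, 193, 200, 144]
175 [172, 171, 179, 185, 194, 157, 110, 92, 88, 131, 182, 199, 198, 198, 198, 151]
176 [201, 200, 201, 201, 202, 162, 118, 100, 94, 127, 179, 196, 194, 190, 190, 177]
177 [205, 204, 203, 204, 202, 176, 143, 111, 104, 130, 170, 184, 184, 184, 184, 184]
178 [201, 200, 201, 201, 199, 174, 158, 144, 142, 169, 181, 183, 177, 181, 179, 183]
179 [200, 200, 201, 200, 199, 177, 179, 188, 189, 191, 187, 184, 171, 176, 177, 182]
```

The index tip is at column 280.66 (row 169) and the pointer is at 281.1 (row 170), so about 0.9 mm remains. I'll roll 8 mm more.

Emit:
{"api": "jog_arm", "payload": {"moves": [{"tx": -0.8, "ty": -0.42, "tz": 0, "wx": 0, "wy": 0, "wz": 0, "gripper": 0}, {"tx": -0.8, "ty": -0.42, "tz": 0, "wx": 0, "wy": 0, "wz": 0, "gripper": 0}, {"tx": -0.8, "ty": -0.42, "tz": 0, "wx": 0, "wy": 0, "wz": 0, "gripper": 0}, {"tx": -0.8, "ty": -0.42, "tz": 0, "wx": 0, "wy": 0, "wz": 0, "gripper": 0}, {"tx": -0.8, "ty": -0.42, "tz": 0, "wx": 0, "wy": 0, "wz": 0, "gripper": 0}, {"tx": 0, "ty": 0, "tz": 0.35, "wx": 0, "wy": 0, "wz": 0, "gripper": 0}, {"tx": 0, "ty": 0, "tz": 0.35, "wx": 0, "wy": 0, "wz": 0, "gripper": 0}, {"tx": 0, "ty": 0, "tz": 0.07, "wx": 0, "wy": 0, "wz": 0, "gripper": 0}, {"tx": 0, "ty": 0, "tz": 0.02, "wx": 0, "wy": 0, "wz": 0, "gripper": 0}]}}

```text
time: 16.25
ee_pos: [0.6134, -0.1863, 0.0607]
tool_rot: [[0.099, -0.995, 0.002], [-0.995, -0.099, 0.001], [-0.001, -0.002, -1.0]]
contact_force: [-3.9, 11.2, 16.8]
gripper_width: 0.0006
grip_force: 8.6
```

Emit:
{"api": "jog_arm", "payload": {"moves": [{"tx": 0, "ty": 0.08, "tz": 0, "wx": 0, "wy": 0, "wz": 0, "gripper": 0}, {"tx": 0, "ty": 0.08, "tz": 0, "wx": 0, "wy": 0, "wz": 0, "gripper": 0}, {"tx": 0, "ty": 0, "tz": 0, "wx": 0, "wy": 0, "wz": 0, "gripper": 0}]}}

```text
time: 16.55
ee_pos: [0.6057, -0.1887, 0.0606]
tool_rot: [[0.098, -0.995, 0.003], [-0.995, -0.098, 0.0], [0.0, -0.003, -1.0]]
contact_force: [0.9, 4.5, 7.6]
gripper_width: 0.0003
grip_force: 3.3
```

Emit:
{"api": "jog_arm", "payload": {"moves": [{"tx": 0, "ty": 0, "tz": -0.3, "wx": 0, "wy": 0, "wz": 0, "gripper": 0}, {"tx": 0.4, "ty": 0.4, "tz": -0.5, "wx": 0, "wy": 0, "wz": 0, "gripper": 0}, {"tx": 0.9, "ty": 0.4, "tz": 0, "wx": 0, "wy": 0, "wz": 0, "gripper": 0}, {"tx": 0.9, "ty": 0.4, "tz": 0, "wx": 0, "wy": 0, "wz": 0, "gripper": 0}, {"tx": 0.9, "ty": 0.4, "tz": 0, "wx": 0, "wy": 0, "wz": 0, "gripper": 0}, {"tx": 0.9, "ty": 0.4, "tz": 0, "wx": 0, "wy": 0, "wz": 0, "gripper": 0}, {"tx": 0, "ty": 0.5, "tz": -0.8, "wx": 0, "wy": 0, "wz": 0, "gripper": 0}, {"tx": 0, "ty": 0.9, "tz": 0, "wx": 0, "wy": 0, "wz": 0, "gripper": 0}, {"tx": 0, "ty": 0.9, "tz": 0, "wx": 0, "wy": 0, "wz": 0, "gripper": 0}, {"tx": 0, "ty": 0, "tz": 0, "wx": 0, "wy": 0, "wz": 0, "gripper": 0}]}}

```text
time: 17.55
ee_pos: [0.4042, -0.4087, 0.1389]
tool_rot: [[0.093, -0.996, -0.002], [-0.996, -0.093, 0.002], [-0.002, 0.002, -1.0]]
contact_force: [0.3, -1.0, 0.1]
gripper_width: 0.0
grip_force: 0.0
```

Run:
```python
from h import *
m={}
for n in('top','side'):
    fs=[grab(n) for _ in range(4)];m[n]=np.mean([f['pixels'] for f in fs],0).astype(np.uint8);cv2.imwrite('pics/%s5.png'%n,m[n])
g=cv2.cvtColor(m['top'],cv2.COLOR_BGR2GRAY)
for r in range(165,178): print(r,g[r,274:290].tolist())
a=cv2.resize(m['top'][160:180,268:294],(520,400),interpolation=cv2.INTER_CUBIC)
b=cv2.resize(m['side'][208:238,268:300],(280,262),interpolation=cv2.INTER_CUBIC)
b=np.vstack([b,cv2.resize(m['top'][120:240,200:440],(280,138))])
cv2.imwrite('pics/e5.png',cv2.convertScaleAbs(np.hstack([a,b]),alpha=1.2))
```

```text
165 [183, 183, 182, 148, 105, 97, 96, 93, 93, 148, 177, 180, 180, 181, 178, 179]
166 [181, 182, 182, 152, 102, 99, 99, 94, 94, 144, 172, 183, 179, 177, 174, 172]
167 [179, 184, 182, 165, 129, 123, 107, 97, 113, 164, 175, 180, 174, 166, 165, 166]
168 [171, 181, 176, 168, 168, 160, 128, 114, 149, 165, 165, 165, 164, 158, 160, 163]
169 [167, 167, 161, 164, 166, 166, 142, 127, 146, 162, 157, 160, 156, 148, 150, 159]
170 [167, 167, 155, 159, 160, 158, 121, 99, 125, 154, 142, 150, 146, 154, 147, 156]
171 [162, 165, 162, 163, 156, 142, 112, 94, 103, 149, 143, 147, 143, 145, 138, 142]
172 [150, 154, 148, 150, 155, 135, 108, 94, 95, 135, 148, 135, 125, 114, 105, 101]
173 [138, 133, 131, 121, 111, 103, 97, 93, 93, 107, 116, 123, 126, 131, 135, 114]
174 [120, 120, 125, 127, 132, 109, 91, 90, 92, 116, 147, 163, 168, 177, 183, 132]
175 [157, 157, 163, 169, 178, 137, 90, 81, 85, 116, 165, 182, 182, 181, 181, 138]
176 [182, 184, 183, 184, 185, 140, 92, 86, 87, 117, 164, 178, 177, 175, 173, 162]
177 [187, 185, 185, 186, 186, 149, 113, 98, 96, 127, 159, 169, 169, 167, 168, 169]
```

View pics/e5.png

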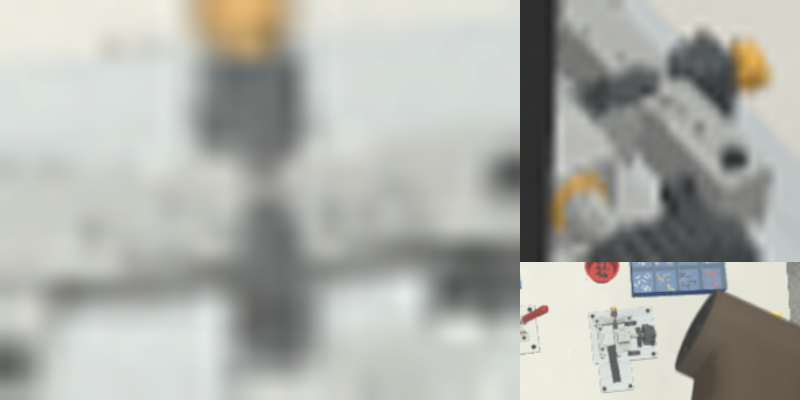

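In the crop the index tip at (265,165) and the pointer tip at (263,190) are almost in line, with the pointer perhaps 0.5 mm to the right. As an independent check I'll read the side view and compare it with the earlier frame.

Run:
```python
from h import *
s=cv2.imread('pics/side5.png',0);s0=cv2.imread('pics/side0.png',0)
for r in range(212,223): print(r,s[r,274:295].tolist())
print()
for r in range(212,223): print(r,s0[r,274:295].tolist())
f=grab('side');p=np.load('g.npy');c,n=np.cos(p[2]),np.sin(p[2])
W=lambda x,y,z:np.array([p[0]+c*x-n*y,p[1]+n*x+c*y,z])
a=proj(f,W(.055,-.01,.034));print(a,proj(f,W(.065,-.01,.034))-a,proj(f,W(.055,-.0,.034))-a)
```

```text
212 [109, 129, 149, 148, 147, 147, 148, 149, 154, 163, 165, 164, 136, 134, 86, 95, 132, 176, 145, 162, 165]
213 [97, 109, 141, 149, 148, 147, 146, 147, 149, 154, 163, 128, 106, 85, 73, 73, 83, 133, 117, 151, 154]
214 [98, 97, 110, 145, 149, 128, 146, 146, 147, 148, 141, 83, 84, 73, 74, 73, 74, 83, 96, 130, 150]
215 [98, 99, 97, 114, 146, 138, 124, 114, 124, 135, 129, 69, 73, 73, 80, 71, 77, 66, 76, 119, 141]
216 [98, 98, 98, 90, 109, 106, 88, 80, 87, 94, 123, 70, 73, 60, 71, 62, 63, 57, 74, 118, 116]
217 [98, 83, 76, 60, 77, 72, 72, 73, 73, 89, 137, 126, 127, 104, 54, 54, 54, 54, 67, 98, 99]
218 [100, 73, 57, 55, 68, 73, 74, 68, 60, 94, 144, 145, 146, 139, 104, 52, 52, 54, 76, 135, 133]
219 [106, 72, 57, 60, 69, 67, 73, 88, 127, 132, 111, 126, 144, 145, 139, 106, 53, 54, 101, 162, 168]
220 [143, 100, 71, 63, 95, 96, 112, 105, 119, 132, 130, 135, 126, 145, 146, 139, 106, 54, 112, 163, 169]
221 [157, 144, 95, 104, 111, 112, 118, 110, 97, 107, 133, 145, 135, 144, 144, 146, 140, 106, 128, 163, 163]
222 [156, 156, 141, 121, 113, 112, 111, 112, 98, 98, 109, 152, 146, 144, 110, 144, 145, 14
[... 440 characters left out ...]
02, 95, 74, 87, 87, 47, 48, 40, 48, 42, 41, 36, 49, 82, 81]
217 [67, 67, 66, 67, 65, 69, 102, 76, 89, 93, 95, 87, 87, 71, 35, 36, 34, 36, 44, 67, 67]
218 [91, 66, 66, 67, 66, 65, 80, 91, 76, 76, 100, 100, 101, 97, 71, 33, 34, 34, 51, 92, 91]
219 [109, 84, 66, 66, 66, 66, 66, 81, 91, 90, 71, 75, 93, 92, 97, 72, 35, 37, 70, 113, 118]
220 [113, 106, 82, 67, 66, 66, 66, 65, 73, 77, 49, 49, 64, 65, 101, 98, 74, 34, 76, 113, 117]
221 [115, 114, 106, 83, 67, 66, 56, 56, 49, 51, 48, 49, 50, 58, 101, 101, 97, 73, 89, 114, 114]
222 [99, 111, 113, 103, 69, 54, 43, 38, 48, 48, 48, 51, 45, 66, 76, 101, 102, 97, 102, 114, 113]
[283.55897378 215.25137413] [ 3.86440611 -1.67147633] [-2.58030025 -2.80371938]
```

The two views agree that the pointer is short by 0.5–0.8 mm. The last nudge slipped sideways because the tool had not settled. I'll return, settle above the wheel, then press and roll 6 mm.

Emit:
{"api": "jog_arm", "payload": {"moves": [{"tx": -0.7, "ty": -0.6, "tz": 0, "wx": 0, "wy": 0, "wz": 0, "gripper": 0}, {"tx": -0.7, "ty": -0.6, "tz": 0, "wx": 0, "wy": 0, "wz": 0, "gripper": 0}, {"tx": -0.7, "ty": -0.6, "tz": 0, "wx": 0, "wy": 0, "wz": 0, "gripper": 0}, {"tx": -0.7, "ty": -0.6, "tz": 0, "wx": 0, "wy": 0, "wz": 0, "gripper": 0}, {"tx": -0.6, "ty": -0.7, "tz": 0, "wx": 0, "wy": 0, "wz": 0, "gripper": 0}, {"tx": -0.6, "ty": -0.7, "tz": 0, "wx": 0, "wy": 0, "wz": 0, "gripper": 0}, {"tx": 0, "ty": -0.6, "tz": 0.4, "wx": 0, "wy": 0, "wz": 0, "gripper": 0}, {"tx": 0, "ty": 0, "tz": 0.5, "wx": 0, "wy": 0, "wz": 0, "gripper": 0}, {"tx": 0, "ty": 0, "tz": 0.5, "wx": 0, "wy": 0, "wz": 0, "gripper": 0}, {"tx": 0, "ty": 0, "tz": 0, "wx": 0, "wy": 0, "wz": 0, "gripper": 0}, {"tx": 0, "ty": 0, "tz": 0, "wx": 0, "wy": 0, "wz": 0, "gripper": 0}]}}

```text
time: 19.1
ee_pos: [0.6094, -0.1895, 0.069]
tool_rot: [[0.097, -0.995, -0.001], [-0.995, -0.097, -0.0], [0.0, 0.001, -1.0]]
contact_force: [-0.1, -1.0, 1.6]
gripper_width: 0.0004
grip_force: 0.0
```

Emit:
{"api": "jog_arm", "payload": {"moves": [{"tx": 0, "ty": -0.1, "tz": 0.1, "wx": 0, "wy": 0, "wz": 0, "gripper": 0}, {"tx": 0, "ty": 0, "tz": 0, "wx": 0, "wy": 0, "wz": 0, "gripper": 0}, {"tx": 0, "ty": 0, "tz": 0.08, "wx": 0, "wy": 0, "wz": 0, "gripper": 0}, {"tx": 0, "ty": 0, "tz": 0.03, "wx": 0, "wy": 0, "wz": 0, "gripper": 0}, {"tx": 0, "ty": 0, "tz": 0, "wx": 0, "wy": 0, "wz": 0, "gripper": 0}]}}

```text
time: 19.6
ee_pos: [0.6158, -0.1892, 0.0609]
tool_rot: [[0.097, -0.995, 0.004], [-0.995, -0.097, -0.001], [0.001, -0.004, -1.0]]
contact_force: [-1.3, 1.9, 10.6]
gripper_width: 0.0003
grip_force: 5.2
```

Emit:
{"api": "jog_arm", "payload": {"moves": [{"tx": 0, "ty": 0.06, "tz": 0, "wx": 0, "wy": 0, "wz": 0, "gripper": 0}, {"tx": 0, "ty": 0.06, "tz": 0, "wx": 0, "wy": 0, "wz": 0, "gripper": 0}, {"tx": 0, "ty": 0, "tz": 0, "wx": 0, "wy": 0, "wz": 0, "gripper": 0}]}}

```text
time: 19.9
ee_pos: [0.6102, -0.1899, 0.0608]
tool_rot: [[0.097, -0.995, 0.005], [-0.995, -0.097, -0.001], [0.001, -0.005, -1.0]]
contact_force: [0.3, 0.4, 8.0]
gripper_width: 0.0003
grip_force: 3.6
```

Emit:
{"api": "jog_arm", "payload": {"moves": [{"tx": 0, "ty": 0, "tz": -0.3, "wx": 0, "wy": 0, "wz": 0, "gripper": 0}, {"tx": 0.4, "ty": 0.4, "tz": -0.5, "wx": 0, "wy": 0, "wz": 0, "gripper": 0}, {"tx": 0.9, "ty": 0.4, "tz": 0, "wx": 0, "wy": 0, "wz": 0, "gripper": 0}, {"tx": 0.9, "ty": 0.4, "tz": 0, "wx": 0, "wy": 0, "wz": 0, "gripper": 0}, {"tx": 0.9, "ty": 0.4, "tz": 0, "wx": 0, "wy": 0, "wz": 0, "gripper": 0}, {"tx": 0.9, "ty": 0.4, "tz": 0, "wx": 0, "wy": 0, "wz": 0, "gripper": 0}, {"tx": 0, "ty": 0.5, "tz": -0.8, "wx": 0, "wy": 0, "wz": 0, "gripper": 0}, {"tx": 0, "ty": 0.9, "tz": 0, "wx": 0, "wy": 0, "wz": 0, "gripper": 0}, {"tx": 0, "ty": 0.9, "tz": 0, "wx": 0, "wy": 0, "wz": 0, "gripper": 0}, {"tx": 0, "ty": 0, "tz": 0, "wx": 0, "wy": 0, "wz": 0, "gripper": 0}]}}

```text
time: 20.9
ee_pos: [0.4086, -0.4092, 0.1391]
tool_rot: [[0.093, -0.996, -0.0], [-0.996, -0.093, 0.001], [-0.001, 0.0, -1.0]]
contact_force: [1.2, 0.0, -0.2]
gripper_width: 0.0007
grip_force: 0.0
```

Run:
```python
from h import *
m={}
for n in('top','side'):
    fs=[grab(n) for _ in range(4)];m[n]=np.mean([f['pixels'] for f in fs],0);cv2.imwrite('pics/%s6.png'%n,m[n].astype(np.uint8))
G=lambda i:cv2.cvtColor(i.astype(np.uint8),cv2.COLOR_BGR2GRAY).astype(float)
t0=cv2.imread('pics/top0.png',0).astype(float)
for nm,g in[('t4',G(cv2.imread('pics/t4.png'))),('top5',G(cv2.imread('pics/top5.png'))),('top6',G(m['top']))]:
    k=np.median(g[163:180,270:290]/t0[163:180,270:290]);d=np.clip(t0*k-g,0,None)[:,277:285];u=np.arange(277,285)
    print(nm,round(k,3),[(r,round(float((d[r]*u).sum()/d[r].sum()),2),int(d[r].sum())) for r in(169,170,171,172,174,175,176,177)])
g=G(m['top'])
for r in range(165,178): print(r,g[r,276:287].astype(int).tolist())
s=G(m['side'])
for r in range(213,221): print(r,s[r,276:290].astype(int).tolist())
```

```text
t4 1.241 [(169, 281.46, 33), (170, 281.29, 124), (171, 281.09, 228), (172, 281.02, 251), (174, 281.26, 254), (175, 281.19, 425), (176, 281.32, 436), (177, 281.57, 375)]
top5 1.136 [(169, 281.55, 28), (170, 281.15, 109), (171, 280.96, 200), (172, 281.08, 212), (174, 281.15, 228), (175, 281.15, 411), (176, 281.22, 427), (177, 281.35, 364)]
top6 1.138 [(169, 280.79, 21), (170, 280.55, 97), (171, 280.68, 212), (172, 280.78, 201), (174, 281.33, 181), (175, 280.96, 401), (176, 281.03, 434), (177, 281.28, 416)]
165 [183, 148, 105, 97, 94, 94, 93, 148, 177, 180, 182]
166 [182, 152, 102, 99, 100, 93, 93, 144, 173, 184, 181]
167 [182, 165, 130, 124, 108, 96, 114, 164, 175, 180, 175]
168 [176, 169, 169, 158, 127, 115, 150, 166, 165, 165, 164]
169 [163, 163, 166, 163, 140, 132, 153, 163, 158, 160, 158]
170 [155, 158, 161, 146, 112, 110, 143, 161, 144, 152, 147]
171 [162, 164, 155, 127, 101, 93, 115, 153, 144, 147, 144]
172 [149, 150, 153, 130, 100, 93, 115, 143, 147, 138, 125]
173 [131, 121, 112, 112, 102, 94, 116, 124, 119, 124, 127]
174 [124, 127, 128, 131, 110, 89, 94, 127, 152, 164, 169]
175 [165, 169, 166, 132, 98, 84, 88, 127, 170, 182, 182]
176 [185, 185, 176, 128, 90, 89, 91, 125, 167, 178, 178]
177 [186, 185, 186, 140, 95, 91, 95, 118, 156, 170, 170]
213 [122, 149, 148, 147, 146, 146, 148, 154, 162, 129, 106, 86, 73, 73]
214 [98, 145, 148, 128, 146, 145, 146, 148, 141, 84, 85, 72, 74, 74]
215 [89, 114, 145, 91, 124, 114, 114, 135, 129, 69, 73, 74, 80, 71]
216 [88, 89, 108, 73, 88, 80, 80, 105, 124, 70, 73, 60, 71, 62]
217 [65, 60, 76, 72, 72, 73, 74, 104, 137, 126, 127, 104, 54, 55]
218 [50, 53, 71, 73, 77, 68, 54, 92, 145, 145, 146, 139, 103, 52]
219 [61, 60, 86, 68, 97, 111, 125, 129, 111, 126, 145, 146, 139, 105]
220 [76, 58, 99, 125, 106, 113, 119, 131, 130, 135, 126, 144, 146, 140]
```

The pointer moved about 0.35 px and now sits about 0.2 px (0.4–0.5 mm) past the index. I'll roll back 4 mm the other way.

Emit:
{"api": "jog_arm", "payload": {"moves": [{"tx": -0.7, "ty": -0.6, "tz": 0, "wx": 0, "wy": 0, "wz": 0, "gripper": 0}, {"tx": -0.7, "ty": -0.6, "tz": 0, "wx": 0, "wy": 0, "wz": 0, "gripper": 0}, {"tx": -0.7, "ty": -0.6, "tz": 0, "wx": 0, "wy": 0, "wz": 0, "gripper": 0}, {"tx": -0.7, "ty": -0.6, "tz": 0, "wx": 0, "wy": 0, "wz": 0, "gripper": 0}, {"tx": -0.6, "ty": -0.7, "tz": 0, "wx": 0, "wy": 0, "wz": 0, "gripper": 0}, {"tx": -0.6, "ty": -0.7, "tz": 0, "wx": 0, "wy": 0, "wz": 0, "gripper": 0}, {"tx": 0, "ty": -0.5, "tz": 0.4, "wx": 0, "wy": 0, "wz": 0, "gripper": 0}, {"tx": 0, "ty": 0, "tz": 0.5, "wx": 0, "wy": 0, "wz": 0, "gripper": 0}, {"tx": 0, "ty": 0, "tz": 0.5, "wx": 0, "wy": 0, "wz": 0, "gripper": 0}, {"tx": 0, "ty": 0, "tz": 0, "wx": 0, "wy": 0, "wz": 0, "gripper": 0}, {"tx": 0, "ty": 0, "tz": 0, "wx": 0, "wy": 0, "wz": 0, "gripper": 0}]}}

```text
time: 22.4
ee_pos: [0.6085, -0.1895, 0.0684]
tool_rot: [[0.097, -0.995, -0.001], [-0.995, -0.097, -0.0], [0.0, 0.001, -1.0]]
contact_force: [1.0, -0.5, 0.7]
gripper_width: 0.0006
grip_force: 0.0
```

Emit:
{"api": "jog_arm", "payload": {"moves": [{"tx": 0, "ty": 0, "tz": 0.1, "wx": 0, "wy": 0, "wz": 0, "gripper": 0}, {"tx": 0, "ty": 0, "tz": 0, "wx": 0, "wy": 0, "wz": 0, "gripper": 0}, {"tx": 0, "ty": 0, "tz": 0.08, "wx": 0, "wy": 0, "wz": 0, "gripper": 0}, {"tx": 0, "ty": 0, "tz": 0.03, "wx": 0, "wy": 0, "wz": 0, "gripper": 0}, {"tx": 0, "ty": 0, "tz": 0, "wx": 0, "wy": 0, "wz": 0, "gripper": 0}]}}

```text
time: 22.9
ee_pos: [0.6094, -0.1899, 0.0605]
tool_rot: [[0.097, -0.995, 0.003], [-0.995, -0.097, -0.001], [0.001, -0.003, -1.0]]
contact_force: [-3.3, 1.8, 13.1]
gripper_width: 0.0003
grip_force: 6.3
```

Emit:
{"api": "jog_arm", "payload": {"moves": [{"tx": 0, "ty": -0.04, "tz": 0, "wx": 0, "wy": 0, "wz": 0, "gripper": 0}, {"tx": 0, "ty": -0.04, "tz": 0, "wx": 0, "wy": 0, "wz": 0, "gripper": 0}, {"tx": 0, "ty": 0, "tz": 0, "wx": 0, "wy": 0, "wz": 0, "gripper": 0}]}}

```text
time: 23.2
ee_pos: [0.614, -0.1894, 0.0608]
tool_rot: [[0.097, -0.995, 0.004], [-0.995, -0.097, -0.001], [0.001, -0.004, -1.0]]
contact_force: [-3.0, 2.8, 14.3]
gripper_width: 0.0003
grip_force: 6.7
```

Emit:
{"api": "jog_arm", "payload": {"moves": [{"tx": 0, "ty": 0, "tz": -0.3, "wx": 0, "wy": 0, "wz": 0, "gripper": 0}, {"tx": 0.4, "ty": 0.4, "tz": -0.5, "wx": 0, "wy": 0, "wz": 0, "gripper": 0}, {"tx": 0.9, "ty": 0.4, "tz": 0, "wx": 0, "wy": 0, "wz": 0, "gripper": 0}, {"tx": 0.9, "ty": 0.4, "tz": 0, "wx": 0, "wy": 0, "wz": 0, "gripper": 0}, {"tx": 0.9, "ty": 0.4, "tz": 0, "wx": 0, "wy": 0, "wz": 0, "gripper": 0}, {"tx": 0.9, "ty": 0.4, "tz": 0, "wx": 0, "wy": 0, "wz": 0, "gripper": 0}, {"tx": 0, "ty": 0.5, "tz": -0.8, "wx": 0, "wy": 0, "wz": 0, "gripper": 0}, {"tx": 0, "ty": 0.9, "tz": 0, "wx": 0, "wy": 0, "wz": 0, "gripper": 0}, {"tx": 0, "ty": 0.9, "tz": 0, "wx": 0, "wy": 0, "wz": 0, "gripper": 0}, {"tx": 0, "ty": 0, "tz": 0, "wx": 0, "wy": 0, "wz": 0, "gripper": 0}]}}

```text
time: 24.2
ee_pos: [0.4126, -0.4089, 0.1387]
tool_rot: [[0.093, -0.996, -0.0], [-0.996, -0.093, 0.001], [-0.001, 0.0, -1.0]]
contact_force: [1.3, 0.3, 1.2]
gripper_width: 0.0001
grip_force: 0.0
```

Run:
```python
from h import *
fs=[grab('top') for _ in range(4)];m=np.mean([f['pixels'] for f in fs],0).astype(np.uint8);cv2.imwrite('pics/top7.png',m)
G=lambda i:cv2.cvtColor(i,cv2.COLOR_BGR2GRAY).astype(float)
t0=cv2.imread('pics/top0.png',0).astype(float)
for nm,g in[('top5',G(cv2.imread('pics/top5.png'))),('top6',G(cv2.imread('pics/top6.png'))),('top7',G(m))]:
    k=np.median(g[163:180,270:290]/t0[163:180,270:290]);d=np.clip(t0*k-g,0,None)[:,277:285];u=np.arange(277,285)
    print(nm,round(k,3),[(r,round(float((d[r]*u).sum()/d[r].sum()),2),int(d[r].sum())) for r in(169,170,171,172,174,175,176,177)])
g=G(m)
for r in range(166,178): print(r,g[r,276:287].astype(int).tolist())
# trim: dark blob pixels
f=fs[0];msk=((g<75*1.0)).astype(np.uint8);msk[:188]=0;msk[230:]=0;msk[:,:274]=0;msk[:,294:]=0
n,l,st,c=cv2.connectedComponentsWithStats(msk);i=1+np.argmax(st[1:,4]);print(st[i],c[i])
ys,xs=np.where(l==i);r=cv2.minAreaRect(np.c_[xs,ys].astype(np.float32));print(r)
p=np.load('g.npy');cc,nn=np.cos(p[2]),np.sin(p[2])
for q in cv2.boxPoints(r):
    X=onz(f,q,.025);d=X[:2]-p[:2];print(X.round(4),(1e3*np.array([cc*d[0]+nn*d[1],-nn*d[0]+cc*d[1]])).round(1))
```

```text
top5 1.136 [(169, 281.55, 28), (170, 281.15, 109), (171, 280.96, 200), (172, 281.08, 212), (174, 281.15, 228), (175, 281.15, 411), (176, 281.22, 427), (177, 281.35, 364)]
top6 1.138 [(169, 280.79, 21), (170, 280.55, 97), (171, 280.68, 212), (172, 280.78, 201), (174, 281.33, 181), (175, 280.96, 401), (176, 281.03, 434), (177, 281.28, 416)]
top7 1.143 [(169, 281.47, 28), (170, 281.06, 113), (171, 280.95, 214), (172, 281.09, 214), (174, 281.22, 228), (175, 281.17, 419), (176, 281.22, 430), (177, 281.35, 369)]
166 [182, 153, 103, 100, 100, 93, 94, 145, 174, 184, 182]
167 [183, 166, 131, 123, 109, 97, 114, 165, 176, 181, 176]
168 [177, 169, 169, 160, 127, 115, 150, 166, 166, 166, 165]
169 [162, 165, 167, 166, 142, 127, 149, 162, 158, 161, 158]
170 [154, 159, 161, 157, 119, 100, 126, 156, 143, 151, 147]
171 [163, 165, 157, 137, 110, 94, 103, 147, 143, 147, 145]
172 [149, 151, 155, 137, 108, 95, 95, 135, 149, 138, 126]
173 [130, 122, 111, 108, 100, 94, 95, 106, 116, 123, 127]
174 [124, 129, 132, 113, 95, 90, 93, 112, 145, 165, 169]
175 [166, 170, 179, 137, 90, 82, 87, 112, 164, 183, 183]
176 [185, 185, 186, 142, 92, 86, 88, 116, 166, 180, 178]
177 [186, 188, 186, 149, 115, 98, 96, 126, 161, 170, 169]Traceback (most recent call last):
  File "<stdin>", line 12, in <module>
    return _wrapfunc(a, 'argmax', axis=axis, out=out, **kwds)
    return bound(*args, **kwds)
ValueError: attempt to get argmax of an empty sequence
```

The pointer is now within about 0.1–0.2 px (under 0.5 mm) of the index axis, with the tips opposite each other, so the setting is good. Now I'll locate the trim.

Run:
```python
from h import *
f=grab('top');g=cv2.cvtColor(cv2.imread('pics/top7.png'),cv2.COLOR_BGR2GRAY)
print(g[207,272:300].tolist())
msk=(g<120).astype(np.uint8);msk[:186]=0;msk[232:]=0;msk[:,:276]=0;msk[:,289:]=0
n,l,st,c=cv2.connectedComponentsWithStats(msk);i=1+np.argmax(st[1:,4]);print(st[i],c[i])
ys,xs=np.where(l==i);r=cv2.minAreaRect(np.c_[xs,ys].astype(np.float32));print(r)
p=np.load('g.npy');cc,nn=np.cos(p[2]),np.sin(p[2])
for q in cv2.boxPoints(r):
    X=onz(f,q,.025);d=X[:2]-p[:2];print(X.round(4),(1e3*np.array([cc*d[0]+nn*d[1],-nn*d[0]+cc*d[1]])).round(1))
```

```text
[184, 181, 174, 174, 144, 98, 78, 81, 80, 79, 78, 125, 169, 182, 183, 182, 183, 182, 182, 182, 182, 183, 177, 183, 188, 189, 189, 189]
[276 192  10  33 199] [280.14070352 208.04020101]
((280.20306396484375, 207.97610473632812), (32.01449966430664, 7.185736656188965), 83.2901611328125)
[ 0.5912 -0.1028  0.025 ] [-4.   8.5]
[ 0.5937 -0.1212  0.025 ] [ -3.3 -10. ]
[ 0.5117 -0.1309  0.025 ] [-85.9 -11.8]
[ 0.5093 -0.1128  0.025 ] [-86.5   6.4]
```

The trim now lies parallel in the guide, with its near end centred at about (0.5105, −0.122) and about 48 mm to go. I'll move behind it, low, with shut fingers.

Emit:
{"api": "jog_arm", "payload": {"moves": [{"tx": -0.92, "ty": -0.28, "tz": 0, "wx": 0, "wy": 0, "wz": 0, "gripper": 0}, {"tx": -0.92, "ty": -0.28, "tz": 0, "wx": 0, "wy": 0, "wz": 0, "gripper": 0}, {"tx": -0.92, "ty": -0.28, "tz": 0, "wx": 0, "wy": 0, "wz": 0, "gripper": 0}, {"tx": -0.92, "ty": -0.28, "tz": 0, "wx": 0, "wy": 0, "wz": 0, "gripper": 0}, {"tx": -0.92, "ty": -0.28, "tz": 0, "wx": 0, "wy": 0, "wz": 0, "gripper": 0}, {"tx": -0.92, "ty": -0.28, "tz": 0, "wx": 0, "wy": 0, "wz": 0, "gripper": 0}, {"tx": 0, "ty": 0, "tz": 0, "wx": 0, "wy": 0, "wz": -0.1, "gripper": 0}, {"tx": 0, "ty": 0, "tz": 0.7, "wx": 0, "wy": 0, "wz": 0, "gripper": 0}, {"tx": 0, "ty": 0, "tz": 0.7, "wx": 0, "wy": 0, "wz": 0, "gripper": 0}, {"tx": 0, "ty": 0, "tz": 0, "wx": 0, "wy": 0, "wz": 0, "gripper": 0}]}}

```text
time: 25.45
ee_pos: [0.472, -0.1258, 0.0643]
tool_rot: [[0.11, -0.994, -0.008], [-0.994, -0.11, -0.0], [-0.001, 0.008, -1.0]]
contact_force: [-1.5, -0.0, 0.2]
gripper_width: 0.0004
grip_force: 0.0
```

Emit:
{"api": "jog_arm", "payload": {"moves": [{"tx": 0, "ty": 0, "tz": 0.5, "wx": 0, "wy": 0, "wz": 0, "gripper": 0}, {"tx": 0, "ty": 0, "tz": 0.4, "wx": 0, "wy": 0, "wz": 0, "gripper": 0}, {"tx": 0, "ty": 0, "tz": 0, "wx": 0, "wy": 0, "wz": 0, "gripper": 0}, {"tx": 0, "ty": 0, "tz": 0, "wx": 0, "wy": 0, "wz": 0, "gripper": 0}]}}

```text
time: 25.85
ee_pos: [0.4754, -0.1263, 0.0241]
tool_rot: [[0.11, -0.994, 0.0], [-0.994, -0.11, -0.0], [0.0, -0.0, -1.0]]
contact_force: [-0.3, -0.3, -0.1]
gripper_width: 0.0005
grip_force: 0.0
```

Emit:
{"api": "jog_arm", "payload": {"moves": [{"tx": 0, "ty": -0.1, "tz": 0, "wx": 0, "wy": 0, "wz": 0, "gripper": 0}, {"tx": 0, "ty": -0.1, "tz": 0, "wx": 0, "wy": 0, "wz": 0, "gripper": 0}, {"tx": 0, "ty": -0.1, "tz": 0, "wx": 0, "wy": 0, "wz": 0, "gripper": 0}]}}

```text
time: 26.15
ee_pos: [0.4908, -0.1244, 0.0241]
tool_rot: [[0.11, -0.994, 0.002], [-0.994, -0.11, 0.0], [0.0, -0.002, -1.0]]
contact_force: [0.5, -0.6, -0.3]
gripper_width: 0.0007
grip_force: 0.0
```

Emit:
{"api": "jog_arm", "payload": {"moves": [{"tx": 0, "ty": 0.25, "tz": 0, "wx": 0, "wy": 0, "wz": 0, "gripper": 0}, {"tx": 0, "ty": 0, "tz": 0.12, "wx": 0, "wy": 0, "wz": 0, "gripper": 0}, {"tx": 0, "ty": 0, "tz": 0, "wx": 0, "wy": 0, "wz": 0, "gripper": 0}, {"tx": 0, "ty": -0.1, "tz": 0, "wx": 0, "wy": 0, "wz": 0, "gripper": 0}, {"tx": 0, "ty": -0.1, "tz": 0, "wx": 0, "wy": 0, "wz": 0, "gripper": 0}]}}

```text
time: 26.65
ee_pos: [0.4878, -0.1248, 0.0172]
tool_rot: [[0.11, -0.994, 0.0], [-0.994, -0.11, -0.0], [0.0, -0.0, -1.0]]
contact_force: [0.4, -0.1, 0.3]
gripper_width: 0.0005
grip_force: 0.0
```

Emit:
{"api": "jog_arm", "payload": {"moves": [{"tx": 0, "ty": -0.1, "tz": 0, "wx": 0, "wy": 0, "wz": 0, "gripper": 0}, {"tx": 0, "ty": -0.1, "tz": 0, "wx": 0, "wy": 0, "wz": 0, "gripper": 0}, {"tx": 0, "ty": -0.1, "tz": 0, "wx": 0, "wy": 0, "wz": 0, "gripper": 0}]}}

```text
time: 26.95
ee_pos: [0.5024, -0.1231, 0.017]
tool_rot: [[0.11, -0.994, -0.0], [-0.994, -0.11, -0.0], [0.0, 0.0, -1.0]]
contact_force: [-0.0, 0.3, -0.0]
gripper_width: 0.0003
grip_force: 0.2
```

Emit:
{"api": "jog_arm", "payload": {"moves": [{"tx": 0, "ty": -0.1, "tz": 0, "wx": 0, "wy": 0, "wz": 0, "gripper": 0}, {"tx": 0, "ty": -0.1, "tz": 0, "wx": 0, "wy": 0, "wz": 0, "gripper": 0}, {"tx": 0, "ty": -0.1, "tz": 0, "wx": 0, "wy": 0, "wz": 0, "gripper": 0}]}}

```text
time: 27.25
ee_pos: [0.5173, -0.1215, 0.017]
tool_rot: [[0.11, -0.994, -0.0], [-0.994, -0.11, -0.0], [0.0, 0.0, -1.0]]
contact_force: [0.1, 0.1, 0.9]
gripper_width: 0.0004
grip_force: 0.2
```

Emit:
{"api": "jog_arm", "payload": {"moves": [{"tx": 0, "ty": -0.1, "tz": 0, "wx": 0, "wy": 0, "wz": 0, "gripper": 0}, {"tx": 0, "ty": -0.1, "tz": 0, "wx": 0, "wy": 0, "wz": 0, "gripper": 0}, {"tx": 0, "ty": -0.06, "tz": 0, "wx": 0, "wy": 0, "wz": 0, "gripper": 0}]}}

```text
time: 27.55
ee_pos: [0.5294, -0.12, 0.0168]
tool_rot: [[0.11, -0.994, -0.002], [-0.994, -0.11, 0.0], [-0.0, 0.001, -1.0]]
contact_force: [-2.1, 1.2, 0.7]
gripper_width: 0.0006
grip_force: 1.1
```

Emit:
{"api": "jog_arm", "payload": {"moves": [{"tx": 0, "ty": -0.06, "tz": 0, "wx": 0, "wy": 0, "wz": 0, "gripper": 0}, {"tx": 0, "ty": -0.06, "tz": 0, "wx": 0, "wy": 0, "wz": 0, "gripper": 0}]}}

```text
time: 27.75
ee_pos: [0.5362, -0.1194, 0.0171]
tool_rot: [[0.11, -0.994, 0.001], [-0.994, -0.11, -0.0], [0.0, -0.001, -1.0]]
contact_force: [-0.3, -1.0, 0.4]
gripper_width: 0.0001
grip_force: 0.2
```

Emit:
{"api": "jog_arm", "payload": {"moves": [{"tx": 0, "ty": -0.04, "tz": 0, "wx": 0, "wy": 0, "wz": 0, "gripper": 0}, {"tx": 0, "ty": -0.04, "tz": 0, "wx": 0, "wy": 0, "wz": 0, "gripper": 0}]}}

```text
time: 27.95
ee_pos: [0.54, -0.119, 0.0171]
tool_rot: [[0.11, -0.994, 0.0], [-0.994, -0.11, -0.0], [0.0, -0.0, -1.0]]
contact_force: [-1.5, 0.5, -0.2]
gripper_width: 0.0001
grip_force: 0.3
```

Emit:
{"api": "jog_arm", "payload": {"moves": [{"tx": 0, "ty": -0.05, "tz": 0, "wx": 0, "wy": 0, "wz": 0, "gripper": 0}, {"tx": 0, "ty": -0.05, "tz": 0, "wx": 0, "wy": 0, "wz": 0, "gripper": 0}]}}

```text
time: 28.15
ee_pos: [0.5409, -0.1189, 0.0164]
tool_rot: [[0.109, -0.994, -0.007], [-0.994, -0.109, -0.0], [-0.0, 0.007, -1.0]]
contact_force: [-13.8, 0.1, 8.8]
gripper_width: 0.0005
grip_force: 6.9
```

Emit:
{"api": "jog_arm", "payload": {"moves": [{"tx": 0, "ty": -0.04, "tz": 0, "wx": 0, "wy": 0, "wz": 0, "gripper": 0}, {"tx": 0, "ty": -0.04, "tz": 0, "wx": 0, "wy": 0, "wz": 0, "gripper": 0}]}}

```text
time: 28.35
ee_pos: [0.541, -0.119, 0.0156]
tool_rot: [[0.108, -0.994, -0.014], [-0.994, -0.108, -0.001], [-0.001, 0.014, -1.0]]
contact_force: [-20.9, 0.4, 12.8]
gripper_width: 0.0004
grip_force: 10.6
```

It met a hard stop at about 20 N. I'll back straight off, lift and look.

Emit:
{"api": "jog_arm", "payload": {"moves": [{"tx": 0, "ty": 0.2, "tz": 0, "wx": 0, "wy": 0, "wz": 0, "gripper": 0}, {"tx": 0, "ty": 0.6, "tz": 0, "wx": 0, "wy": 0, "wz": 0, "gripper": 0}, {"tx": 0, "ty": 0.3, "tz": -0.8, "wx": 0, "wy": 0, "wz": 0, "gripper": 0}, {"tx": 0.3, "ty": 0, "tz": -0.9, "wx": 0, "wy": 0, "wz": 0, "gripper": 0}, {"tx": 0.6, "ty": 0, "tz": -0.7, "wx": 0, "wy": 0, "wz": 0, "gripper": 0}, {"tx": 0.9, "ty": 0, "tz": 0, "wx": 0, "wy": 0, "wz": 0, "gripper": 0}, {"tx": 0.9, "ty": 0, "tz": 0, "wx": 0, "wy": 0, "wz": 0, "gripper": 0}, {"tx": 0.9, "ty": 0, "tz": 0, "wx": 0, "wy": 0, "wz": 0, "gripper": 0}, {"tx": 0.9, "ty": 0, "tz": 0, "wx": 0, "wy": 0, "wz": 0, "gripper": 0}, {"tx": 0.9, "ty": 0, "tz": 0, "wx": 0, "wy": 0, "wz": 0, "gripper": 0}, {"tx": 0, "ty": 0, "tz": 0, "wx": 0, "wy": 0, "wz": 0, "gripper": 0}]}}

```text
time: 29.45
ee_pos: [0.524, -0.3974, 0.1365]
tool_rot: [[0.106, -0.994, 0.001], [-0.994, -0.106, -0.001], [0.002, -0.001, -1.0]]
contact_force: [-0.3, 0.7, -0.4]
gripper_width: 0.0005
grip_force: 0.0
```

Run:
```python
from h import *
fs=[grab('top') for _ in range(3)];m=np.mean([f['pixels'] for f in fs],0).astype(np.uint8);cv2.imwrite('pics/top8.png',m)
g=cv2.cvtColor(m,cv2.COLOR_BGR2GRAY)
for r in range(166,178): print(r,g[r,276:287].tolist())
a=cv2.resize(m[152:240,250:325],(520,610)[:2] if 0 else (511,600),interpolation=cv2.INTER_CUBIC)
b=cv2.resize(grab('side','s8')['pixels'][190:280,195:335],(289,186),interpolation=cv2.INTER_CUBIC)
b=cv2.copyMakeBorder(b,0,414,0,0,0);cv2.imwrite('pics/e8.png',cv2.convertScaleAbs(np.hstack([a,b]),alpha=1.3))
print(arm.get_obs()['time'])
```

```text
166 [201, 167, 112, 109, 109, 103, 103, 158, 191, 201, 199]
167 [199, 181, 144, 135, 120, 105, 126, 181, 193, 198, 192]
168 [194, 185, 185, 175, 139, 126, 166, 182, 181, 181, 180]
169 [178, 179, 183, 182, 156, 139, 163, 178, 174, 176, 173]
170 [169, 175, 176, 173, 130, 107, 140, 169, 156, 165, 161]
171 [178, 180, 171, 151, 120, 104, 113, 163, 158, 161, 158]
172 [163, 165, 169, 151, 117, 103, 104, 148, 163, 148, 138]
173 [143, 133, 122, 117, 109, 102, 102, 116, 128, 137, 140]
174 [111, 129, 146, 124, 103, 98, 102, 121, 158, 180, 184]
175 [98, 161, 197, 151, 100, 89, 94, 123, 179, 200, 199]
176 [84, 170, 203, 154, 100, 95, 96, 129, 180, 197, 196]
177 [88, 159, 199, 165, 126, 108, 105, 138, 175, 186, 186]
29.65
```

View pics/e8.png

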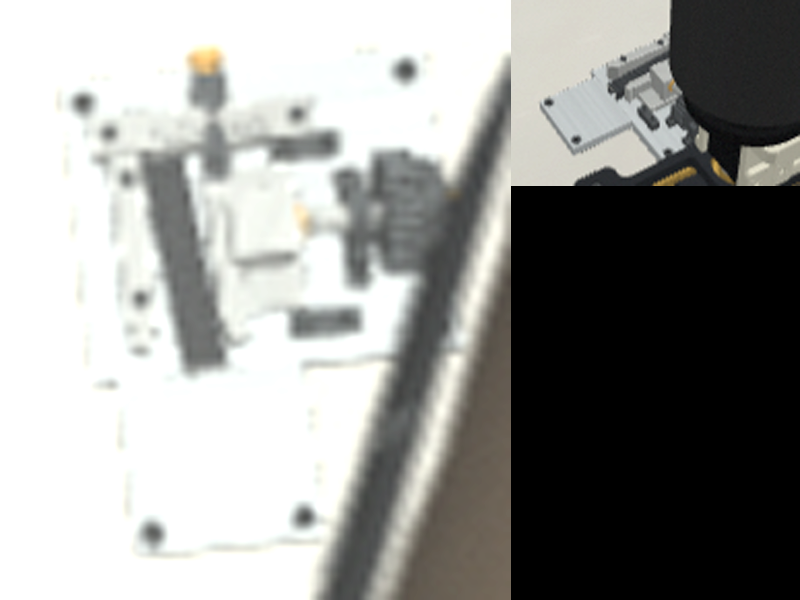

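The trim's far end reaches the stop at about (163,155), but it lies slightly askew, with its near end at (205,365). I'll quantify this.

Run:
```python
from h import *
f=grab('top');p=np.load('g.npy');cc,nn=np.cos(p[2]),np.sin(p[2])
def loc(X): d=X[:2]-p[:2];return (1e3*np.array([cc*d[0]+nn*d[1],-nn*d[0]+cc*d[1]])).round(1)
g=cv2.cvtColor(cv2.imread('pics/top8.png'),cv2.COLOR_BGR2GRAY)
for r in range(171,209,3): print(r,g[r,266:288].tolist())
W=lambda x,y,z:np.array([p[0]+cc*x-nn*y,p[1]+nn*x+cc*y,z])
# per-row edges at half level in trim
rows=np.arange(178,204);L=[];R=[]
for r in rows:
    x=np.interp(np.arange(266,288,.05),np.arange(266,288),g[r,266:288]);u=np.arange(266,288,.05)
    c=np.where(x<110)[0]
    L.append(u[c[0]]);R.append(u[c[-1]])
L,R=np.array(L),np.array(R);print((L+R).round(1)/2,(R-L).round(1))
C=[onz(f,(a,r),.025) for a,r in zip((L+R)/2,rows)]
C=np.array(C);k=np.polyfit(C[:,0],C[:,1],1);print('trim yaw',np.arctan(k[0]),'guide',p[2],'width mm',np.median(R-L)*2.53)
print([tuple(loc(onz(f,(a,r),.025))) for a,r in((271,173),(276,173),(277,206.5),(283,205))])
for P in[(.045,.013,.032),(.045,-.008,.032),(.045,0,.012),(-.03,.013,.032)]: print(P,proj(f,W(*P)).round(1))
```

```text
171 [96, 162, 186, 187, 186, 186, 166, 175, 180, 181, 178, 180, 171, 151, 120, 104, 113, 163, 158, 161, 158, 160]
174 [166, 166, 164, 167, 137, 109, 126, 128, 120, 121, 111, 129, 146, 124, 103, 98, 102, 121, 158, 180, 184, 195]
177 [177, 158, 116, 143, 137, 96, 84, 87, 83, 87, 88, 159, 199, 165, 126, 108, 105, 138, 175, 186, 186, 185]
180 [183, 181, 188, 190, 200, 146, 86, 88, 88, 88, 87, 84, 169, 174, 183, 192, 187, 190, 187, 189, 193, 194]
183 [171, 173, 188, 189, 195, 152, 98, 85, 86, 90, 88, 87, 122, 182, 167, 172, 181, 160, 176, 191, 193, 192]
186 [171, 181, 193, 190, 190, 187, 145, 98, 87, 90, 86, 85, 84, 157, 149, 172, 192, 151, 175, 195, 192, 191]
189 [202, 197, 191, 190, 190, 200, 203, 144, 83, 87, 86, 86, 87, 114, 151, 181, 191, 166, 166, 171, 164, 156]
192 [202, 171, 176, 190, 190, 196, 178, 151, 108, 85, 89, 88, 86, 87, 119, 135, 168, 189, 189, 165, 172, 185]
195 [203, 170, 181, 148, 89, 125, 169, 195, 157, 100, 88, 87, 87, 87, 84, 106, 169, 190, 188, 190, 188, 185]
198 [205, 194, 193, 193, 190, 190, 202, 204, 187, 129, 86, 88, 88, 84, 86, 91, 151, 183, 189, 191, 180, 182
[... 327 characters left out ...]
99, 199]
[272.2  274.2  274.45 274.6  274.7  274.75 275.1  275.3  275.55 275.8
 276.   276.25 276.55 276.7  276.85 277.15 277.7  275.35 275.5  278.1
 278.4  278.8  278.95 278.85 279.   279.4 ] [ 8.9  5.5  5.7  5.5  5.6  5.9  5.8  5.9  5.6  5.7  5.5  5.3  5.6  5.5
  5.7  5.4  6.1 11.4 11.   6.2  5.9  6.4  6.3  5.8  5.5  5.6]
trim yaw 0.2207196660421989 guide 0.0963312798346288 width mm 14.421000000003279
[(np.float64(48.2), np.float64(13.6)), (np.float64(47.1), np.float64(0.6)), (np.float64(-40.8), np.float64(6.1)), (np.float64(-38.2), np.float64(-9.6))]
(0.045, 0.013, 0.032) [271.4 173.6]
(0.045, -0.008, 0.032) [279.5 172.9]
(0.045, 0, 0.012) [276.1 174.9]
(-0.03, 0.013, 0.032) [274.  202.2]
```

The trim is at the stop (near end at x ≈ −39.5 mm, home is −39) but still about 0.1 rad askew, with its near end to the right. I'll press lightly on its rear again while shifting the finger left, so that it straightens and seats flat.

Emit:
{"api": "jog_arm", "payload": {"moves": [{"tx": -0.91, "ty": -0.06, "tz": 0, "wx": 0, "wy": 0, "wz": 0, "gripper": 0}, {"tx": -0.91, "ty": -0.06, "tz": 0, "wx": 0, "wy": 0, "wz": 0, "gripper": 0}, {"tx": -0.91, "ty": -0.06, "tz": 0, "wx": 0, "wy": 0, "wz": 0, "gripper": 0}, {"tx": -0.91, "ty": -0.06, "tz": 0, "wx": 0, "wy": 0, "wz": 0, "gripper": 0}, {"tx": -0.91, "ty": -0.06, "tz": 0, "wx": 0, "wy": 0, "wz": 0, "gripper": 0}, {"tx": -0.91, "ty": -0.06, "tz": 0, "wx": 0, "wy": 0, "wz": 0, "gripper": 0}, {"tx": 0, "ty": 0, "tz": 0.8, "wx": 0, "wy": 0, "wz": 0, "gripper": 0}, {"tx": 0, "ty": 0, "tz": 0.8, "wx": 0, "wy": 0, "wz": 0, "gripper": 0}, {"tx": 0, "ty": 0, "tz": 0.6, "wx": 0, "wy": 0, "wz": 0, "gripper": 0}, {"tx": 0, "ty": 0, "tz": 0.1, "wx": 0, "wy": 0, "wz": 0, "gripper": 0}, {"tx": 0, "ty": 0, "tz": 0, "wx": 0, "wy": 0, "wz": 0, "gripper": 0}, {"tx": 0, "ty": 0, "tz": 0, "wx": 0, "wy": 0, "wz": 0, "gripper": 0}]}}

```text
time: 30.9
ee_pos: [0.5128, -0.1187, 0.0237]
tool_rot: [[0.111, -0.994, 0.002], [-0.994, -0.111, -0.0], [0.0, -0.002, -1.0]]
contact_force: [0.4, 0.2, 1.3]
gripper_width: 0.0001
grip_force: 0.0
```

Emit:
{"api": "jog_arm", "payload": {"moves": [{"tx": 0.08, "ty": 0, "tz": 0.14, "wx": 0, "wy": 0, "wz": 0, "gripper": 0}, {"tx": 0, "ty": 0, "tz": 0, "wx": 0, "wy": 0, "wz": 0, "gripper": 0}, {"tx": 0, "ty": -0.2, "tz": 0, "wx": 0, "wy": 0, "wz": 0, "gripper": 0}, {"tx": 0, "ty": -0.2, "tz": 0, "wx": 0, "wy": 0, "wz": 0, "gripper": 0}, {"tx": 0, "ty": -0.1, "tz": 0, "wx": 0, "wy": 0, "wz": 0, "gripper": 0}, {"tx": 0, "ty": -0.06, "tz": 0, "wx": 0, "wy": 0, "wz": 0, "gripper": 0}, {"tx": 0, "ty": 0, "tz": 0, "wx": 0, "wy": 0, "wz": 0, "gripper": 0}]}}

```text
time: 31.6
ee_pos: [0.5399, -0.12, 0.0148]
tool_rot: [[0.11, -0.994, -0.001], [-0.994, -0.11, -0.0], [-0.0, 0.001, -1.0]]
contact_force: [0.5, -0.4, -0.2]
gripper_width: 0.0006
grip_force: 0.0
```

Emit:
{"api": "jog_arm", "payload": {"moves": [{"tx": 0, "ty": -0.02, "tz": 0, "wx": 0, "wy": 0, "wz": 0, "gripper": 0}, {"tx": 0, "ty": 0, "tz": 0, "wx": 0, "wy": 0, "wz": 0, "gripper": 0}]}}

```text
time: 31.8
ee_pos: [0.5402, -0.1199, 0.0149]
tool_rot: [[0.11, -0.994, -0.001], [-0.994, -0.11, -0.0], [-0.0, 0.001, -1.0]]
contact_force: [-0.8, -1.1, 0.1]
gripper_width: 0.0003
grip_force: 0.6
```

Almost touching. Next I'll press a little and shift left.

Emit:
{"api": "jog_arm", "payload": {"moves": [{"tx": 0, "ty": -0.04, "tz": 0, "wx": 0, "wy": 0, "wz": 0, "gripper": 0}, {"tx": -0.03, "ty": 0, "tz": 0, "wx": 0, "wy": 0, "wz": 0, "gripper": 0}, {"tx": -0.03, "ty": 0, "tz": 0, "wx": 0, "wy": 0, "wz": 0, "gripper": 0}]}}

```text
time: 32.1
ee_pos: [0.5405, -0.1171, 0.0147]
tool_rot: [[0.109, -0.994, -0.003], [-0.994, -0.109, -0.0], [-0.0, 0.003, -1.0]]
contact_force: [-4.6, -1.2, 2.1]
gripper_width: 0.0007
grip_force: 2.5
```

Emit:
{"api": "jog_arm", "payload": {"moves": [{"tx": -0.03, "ty": -0.01, "tz": 0, "wx": 0, "wy": 0, "wz": 0, "gripper": 0}, {"tx": -0.03, "ty": -0.01, "tz": 0, "wx": 0, "wy": 0, "wz": 0, "gripper": 0}, {"tx": 0, "ty": 0, "tz": 0, "wx": 0, "wy": 0, "wz": 0, "gripper": 0}]}}

```text
time: 32.4
ee_pos: [0.5405, -0.1141, 0.0147]
tool_rot: [[0.109, -0.994, -0.005], [-0.994, -0.109, -0.001], [0.0, 0.005, -1.0]]
contact_force: [-7.0, -0.3, 4.2]
gripper_width: 0.0005
grip_force: 3.6
```

Emit:
{"api": "jog_arm", "payload": {"moves": [{"tx": -0.03, "ty": 0, "tz": 0, "wx": 0, "wy": 0, "wz": 0, "gripper": 0}, {"tx": -0.03, "ty": 0, "tz": 0, "wx": 0, "wy": 0, "wz": 0, "gripper": 0}]}}

```text
time: 32.6
ee_pos: [0.5403, -0.1113, 0.0147]
tool_rot: [[0.109, -0.994, -0.004], [-0.994, -0.109, -0.001], [0.0, 0.004, -1.0]]
contact_force: [-5.1, -4.4, -0.3]
gripper_width: 0.0004
grip_force: 2.8
```

Emit:
{"api": "jog_arm", "payload": {"moves": [{"tx": 0, "ty": -0.03, "tz": 0, "wx": 0, "wy": 0, "wz": 0, "gripper": 0}, {"tx": 0, "ty": 0, "tz": 0, "wx": 0, "wy": 0, "wz": 0, "gripper": 0}]}}

```text
time: 32.8
ee_pos: [0.5403, -0.1112, 0.0144]
tool_rot: [[0.109, -0.994, -0.007], [-0.994, -0.109, -0.001], [-0.0, 0.007, -1.0]]
contact_force: [-11.3, -1.0, 5.7]
gripper_width: 0.0005
grip_force: 5.1
```

Emit:
{"api": "jog_arm", "payload": {"moves": [{"tx": 0, "ty": 0.2, "tz": 0, "wx": 0, "wy": 0, "wz": 0, "gripper": 0}, {"tx": 0, "ty": 0.6, "tz": 0, "wx": 0, "wy": 0, "wz": 0, "gripper": 0}, {"tx": 0, "ty": 0.3, "tz": -0.8, "wx": 0, "wy": 0, "wz": 0, "gripper": 0}, {"tx": 0.3, "ty": 0, "tz": -0.9, "wx": 0, "wy": 0, "wz": 0, "gripper": 0}, {"tx": 0.6, "ty": 0, "tz": -0.7, "wx": 0, "wy": 0, "wz": 0, "gripper": 0}, {"tx": 0.9, "ty": 0.2, "tz": 0, "wx": 0, "wy": 0, "wz": 0, "gripper": 0}, {"tx": 0.9, "ty": 0.2, "tz": 0, "wx": 0, "wy": 0, "wz": 0, "gripper": 0}, {"tx": 0.9, "ty": 0.2, "tz": 0, "wx": 0, "wy": 0, "wz": 0, "gripper": 0}, {"tx": 0.9, "ty": 0.2, "tz": 0, "wx": 0, "wy": 0, "wz": 0, "gripper": 0}, {"tx": 0.9, "ty": 0, "tz": 0, "wx": 0, "wy": 0, "wz": 0, "gripper": 0}, {"tx": 0, "ty": 0, "tz": 0, "wx": 0, "wy": 0, "wz": 0, "gripper": 0}]}}

```text
time: 33.9
ee_pos: [0.4797, -0.3939, 0.1348]
tool_rot: [[0.106, -0.994, 0.001], [-0.994, -0.106, -0.002], [0.002, -0.001, -1.0]]
contact_force: [-1.3, 0.6, -0.4]
gripper_width: 0.0008
grip_force: 0.0
```

Run:
```python
from h import *
fs=[grab('top') for _ in range(3)];m=np.mean([q['pixels'] for q in fs],0).astype(np.uint8);cv2.imwrite('pics/top9.png',m)
g=cv2.cvtColor(m,cv2.COLOR_BGR2GRAY);f=fs[0]
for r in (168,169,170,171,172): print(r,g[r,276:287].tolist())
rows=np.arange(179,204);u=np.arange(266,288,.05);o=[]
for r in rows:
    c=np.where(np.interp(u,np.arange(266,288),g[r,266:288])<105)[0]
    if len(c): o.append((r,u[c].mean(),u[c[-1]]-u[c[0]]))
o=np.array([x for x in o if x[2]<8]);C=np.array([onz(f,(x[1],x[0]),.025) for x in o]);k=np.polyfit(C[:,0],C[:,1],1)
print('trim yaw',np.arctan(k[0]),len(o));print(o[::5].round(1).tolist())
for r in (173,174,175,176,177,203,204,205,206,207): print(r,g[r,268:286].tolist())
```

```text
168 [190, 182, 180, 171, 137, 123, 161, 178, 177, 177, 177]
169 [174, 175, 179, 177, 153, 137, 158, 173, 170, 171, 170]
170 [166, 171, 172, 168, 128, 106, 137, 167, 153, 162, 157]
171 [174, 176, 168, 148, 118, 101, 109, 159, 155, 158, 154]
172 [159, 160, 166, 147, 115, 101, 102, 144, 160, 145, 134]
trim yaw 0.11154525470407294 24
[[179.0, 273.9, 4.9], [184.0, 274.2, 5.0], [189.0, 275.0, 4.7], [194.0, 275.4, 5.5], [200.0, 275.6, 5.7]]
173 [175, 176, 176, 173, 175, 171, 156, 145, 134, 128, 119, 115, 105, 100, 102, 113, 125, 133]
174 [161, 164, 134, 105, 110, 115, 134, 113, 96, 125, 143, 122, 101, 97, 98, 120, 155, 176]
175 [184, 186, 146, 107, 94, 86, 86, 86, 103, 161, 191, 147, 98, 87, 93, 120, 175, 196]
176 [168, 176, 139, 89, 87, 85, 86, 85, 91, 169, 199, 152, 98, 92, 93, 126, 176, 192]
177 [111, 139, 134, 97, 84, 85, 86, 87, 84, 168, 200, 161, 123, 106, 103, 134, 171, 181]
203 [190, 155, 133, 150, 184, 150, 94, 86, 87, 83, 85, 81, 167, 199, 198, 191, 195, 198]
204 [199, 191, 177, 182, 195, 153, 98, 83, 87, 86, 88, 84, 169, 201, 201, 201, 200, 202]
205 [200, 201, 200, 201, 202, 165, 111, 97, 107, 101, 96, 96, 170, 200, 200, 198, 196, 195]
206 [205, 202, 201, 201, 200, 166, 127, 132, 153, 152, 143, 145, 180, 197, 194, 193, 189, 187]
207 [205, 202, 199, 199, 197, 180, 167, 172, 186, 196, 195, 196, 194, 196, 196, 196, 195, 196]
```

The trim is now straight (0.11 rad, along the guide) and flush at the stop, the pointer is unchanged, and the arm is clear of everything. Handing in.

```bash
python3 -c "
from cell import workorder
print(workorder.close_job())"
```

```text
the job is handed in; nothing more can be done
None
```

Handed in at about 34 s: by the camera the pointer is within about 0.5 mm of the index tip, and the section rests straight against the end stop with the arm clear (no verdict was returned).

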